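# Set a washed vacuum filter to dry and wind its bell timer

## Robot

A 6-joint arm with a two-finger parallel gripper is mounted at the origin on the work surface. World frame = base frame: x ahead of the robot, y to its left, z up, the work surface at z = 0. Lengths are in m, angles in degrees, forces in N, time in s.
With the tool pointing down it reaches from about 0.3 to 0.75 m from the base axis. Payload 8.5 kg.
Tool frame: the origin (TCP) lies between the finger pads; the fingertips stand 19 mm ahead of it and the grasp point (between the pads) is the TCP; z points along the fingers, y is the direction in which the jaws open and shut (so a half turn about z gives the same grasp; the last joint's range is limited). The gripper opens to 85 mm and grips with 20 to 120 N. Pads are 22 mm wide; open, the fingers measure 114 mm over their backs; the gripper's body (76 mm by 85 mm) begins 54 mm behind the grasp point. The pads swing forward as they close: fully open they stand 13 mm farther back than shut.
Start: joints at [-84.07, 21.807, 74.336, -0, 83.858, -12.336], TCP at [0.172, -0.522, 0.215] pointing down, gripper open.
Joint ranges: [-178.18, 178.18], [-50.72, 133.34], [12.68, 142.11], [-81.47, 261.47], [9.98, 163.14], [-165.26, 165.26]. Speed limits (degrees/s): [136.94, 136.94, 180, 180, 180, 180].

## Interface

Orientations are given as a 3x3 rotation matrix whose columns are the frame's x, y, z axes.
In Python, from rig import env gives the robot as it stands.
- The arm moves only by the shell command python3 -m pendant 'ROWS' [OPENING] [FORCE]. ROWS is JSON, a list of rows, each a list of 2 entries, a list of its own where there are three numbers: the shift along the tool's x, y, z scaled (see below), then the turn, a rotation vector about the tool's x, y, z scaled (see below). A call has 1 to 20 rows; each row shifts and turns the commanded pose from where the row before left it, along the tool's axes as they then stand; what a row does not reach is not made up. The controller multiplies each number of a shift by 0.1 m and each number of a turn by pi/2 rad. A row lasts 1/8 s, in which the tool goes at most 62.5 mm and 10.7 degrees, less where a joint would pass 70% of its speed; a pose out of reach is approached as far as the arm can. A call with a number of a shift or a turn outside -1 to 1 is refused whole. A call with a gripper value outside its range is refused whole. OPENING is the gripper command: -1 is shut, 1 is fully open, values between are in proportion, set as the call begins (- or left out, the last holds). The fingers move at their own pace and stop on an object; FORCE is the grip in N (left out, the last holds). Time passes only in rows, so rows that do not move let the fingers close. It gives the time, the measured TCP pose, the force and the opening at its end, in the units of the state.
- env.observe(): the state, without advancing time (a new reading comes with each control period).
- env.get_image(name): name is "side" or "top"; returns a dict with "image" (480x640x3 uint8, red, green, blue), "K" (3x3 intrinsics, pixels), "R" (3x3) and "t" (3): a world point X has camera coordinates R X + t. Camera axes: x right, y down, z forward; pixel columns grow to the right and rows downward; lengths in m; the calibration is good to about 2 mm. A picture is of the moment at which its call begins. There is no depth.
- env.close_job(): hands the job in, once; it reports no verdict.
The state is a dict: "time_s": time; "q": joint angles; "qvel": joint speeds; "joint_efforts": joint torques, N m; "position": TCP position; "tool_rot": TCP orientation; "ft_force": force on the tool from outside, world axes, zero at the start; "wrist_torque": the same for the moment, N m; "grip_width": finger opening in m.
Only numpy, scipy, OpenCV 4.12 (cv2) and the standard library are available. Lean on these libraries where they do the work, as an engineer would, in place of code of your own. Each camera call takes 0.05 s, during which the arm holds its last target.

## Task

Pick up the square pleated filter and lower it, without dropping it, into the square pocket of the grey drying tray so that it lies flat and fully home, and let go of it. Then wind the bell timer's knob clockwise past the red top mark, and turn it back until its pointer stands at the orange marker. Leave all the other things standing where they are.

Things in the scene. Friction and masses are not known exactly. Their poses are not given: they have to be found in the camera images.
- filter: blue square pleated filter, loose, about 0.11 kg: frame 90 x 90 mm, 24 mm thick, white pleats on top; in the middle of the top a blue upright grip stub, 20 x 20 mm square (sides parallel to the frame), from 24 to 58 mm above the underside. Origin: centre of the underside; x and y along the sides, z up out of the pleated face. Lies flat on the counter at the start. It fits the pocket in any of its four quarter turns.
- stub_top (a point): centre of the top of the filter's grip stub, 58 mm above its underside
- tray: grey drying tray, fixed to the counter, 130 x 130 x 28 mm, with a square open-topped pocket 94 x 94 mm and 16 mm deep in the middle (3 mm chamfer at its mouth, dark slats drawn on its floor); rim at 28 mm. Origin: centre of the underside, x and y along the sides. The seated filter stands 8 mm proud of the rim.
- pocket (a point): centre of the floor of the tray's pocket, 12 mm above the counter; axes those of the tray
- timer: round bell timer with a teal case and white face, fixed to the counter, 120 mm across, 28 mm high, black ticks and one larger red tick (top mark) on its face, a knob in the middle. Origin: centre of the underside, on the knob's axis; z up
- knob_grip (a point): point on the knob's vertical axis, 56 mm above the counter, at a good height to pinch the knob's bar (it has the timer's axes and does not turn with the knob). The knob is a disc 52 mm across, its top 33 mm above the counter, carrying a black bar 44 mm long, 12 mm wide, from 33 to 65 mm above the counter
- timer_knob (a joint): turn of the knob in rad, growing clockwise seen from above; 0 is its lower stop, 2.0 is the red top mark, 2.35 its upper stop. In the timer's frame the pointer (and the bar) looks along angle 1.1 - value, counterclockwise from the timer's x axis. Held by friction of about 0.05 N m, stays where it is left
- pointer (a point): tip of the knob's pointer: 45 mm from the axis, 30 mm above the counter; turns with the knob, its x axis looks outward along the bar. A dark finger on the disc's edge; a white stripe on the bar's top lies on the pointer's half of the bar
- top_mark (a point): inner end of the red top mark on the timer's face, 45 mm from the axis, 30 mm above the counter
- mark (a point): inner end of the orange marker on the timer's rim, 45 mm from the axis, 30 mm above the counter: where the pointer must end. Its x axis looks outward. The marker is fixed, somewhere between the lower stop and the top mark, different each time
- canister: bystander: purple plastic dust canister, 88 mm across, 140 mm tall, stands near the filter; origin at the centre of its underside
- bottle: bystander: green bottle, 52 mm across, 140 mm tall, stands near the timer; origin at the centre of its underside
- cup: bystander: white cup, 60 mm across, 90 mm tall, stands near the tray; origin at the centre of its underside
- tin: bystander: amber jar with steel cap, 54 mm across, 60 mm tall; origin at the centre of its underside
- cuff: bystander: grey plastic hose cuff, 56 mm across, 35 mm tall; origin at the centre of its underside
- spray_can: bystander: yellow can with a black cap, 44 mm across, 120 mm tall, stands near the filter; origin at the centre of its underside
- brush: bystander: bamboo-handled detail brush, 170 mm long, 28 mm high, lying flat; origin at the middle of its underside
- crevice: bystander: black crevice nozzle, 155 mm long, 32 mm high, lying flat; origin at the middle of its underside
Not all that is in view belongs to the job. What is shaped like the timer but green is not meant. What is shaped like the filter but pink is not meant.

How it is judged:
By the outcome, as a careful person would: the job done as asked, in the order asked, and still so for the second after the job is handed in, with the robot touching nothing.
It also fails if it takes over 66 s, if anything falls off the work surface, if the arm or the gripper's body presses on something with over 40 N, if the wrist force passes 120 N, or if a joint passes its speed limit or range.

## Working session

There is one attempt and no reset: what is moved stays moved. The work goes in short steps, Python scripts to look and compute and a shell command to move; the robot and the scene stay as the last step left them, time stands still between calls to the robot, and variables do not carry over. Pictures are saved under pics/ and viewed, and the job is handed in when it is done.

```bash
ls; mkdir -p pics
python3 - <<'E'
from rig import env
import cv2,numpy as np
np.set_printoptions(precision=4,suppress=True)
s=env.observe()
for k,v in s.items(): print(k,np.array(v).tolist())
for n in ("top","side"):
    d=env.get_image(n); cv2.imwrite(f"pics/{n}0.png",cv2.cvtColor(d["image"],cv2.COLOR_RGB2BGR)); print(n,d["K"],d["R"],d["t"])
E
```

```text
pics
time_s 0.0
q [-84.07122423310146, 21.843414900118134, 74.38575971582266, -0.001361601547899326, 83.85892745264273, -12.336793219426191]
qvel [-0.03830195822631382, -0.020453785623271773, 0.039266586459809696, 0.06262366096677809, 0.03318530225334505, -0.060832621615741565]
joint_efforts [-8.70144890541269e-05, -44.8456084728241, -23.127838969230652, -0.00017698722786008148, 0.004740745935123414, 4.2069943901879014e-05]
position [0.1723299839463791, -0.5219631447198445, 0.21458315831872188]
tool_rot [[0.9496132204731362, 0.3134241507256373, -0.00018233088503066637], [0.3134240549142163, -0.9496120418658942, 0.0015270050482884187], [0.0003054566563843824, -0.0015072110669063603, -0.9999988175048162]]
ft_force [-0.7846895419976991, -0.3812820667459901, -0.34265050024212035]
wrist_torque [0.016211150958200752, 0.04313259667586232, 0.030184573744044953]
grip_width 0.08534866814732067
top [[474.1165   0.     331.1692]
 [  0.     474.1165 240.3074]
 [  0.       0.       1.    ]] [[ 0.0057 -0.9996  0.0262]
 [-0.9962 -0.008  -0.087 ]
 [ 0.0871 -0.0256 -0.9959]] [-0.0634  0.5947  1.0366]
side [[495.0177   0.     313.8745]
 [  0.     495.0177 233.0222]
 [  0.       0.       1.    ]] [[-0.6956 -0.7183 -0.0107]
 [-0.5106  0.5047 -0.6961]
 [ 0.5054 -0.4788 -0.7179]] [0.3798 0.3543 0.9079]
```

View pics/top0.png

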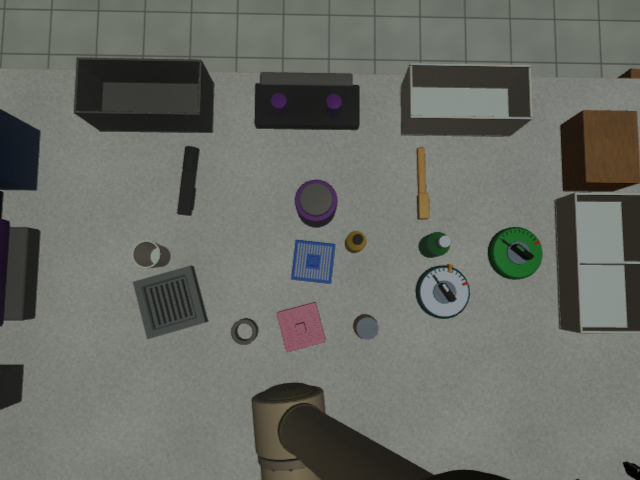

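View pics/side0.png

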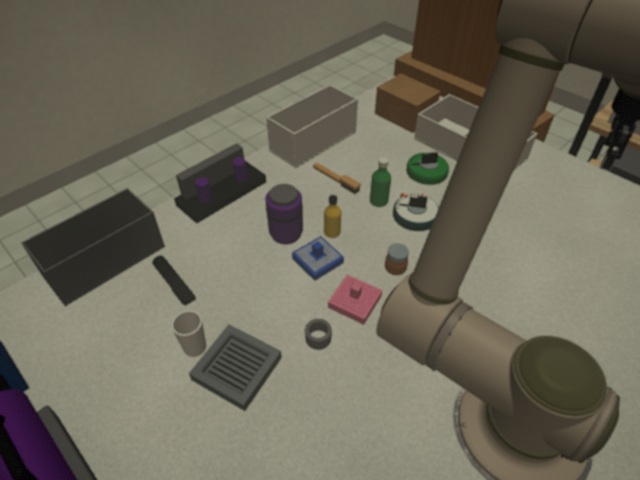

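The top view shows these objects:
- **Filter candidates:** blue at (313,262), pink at (301,327). I take the blue one.
- **Timer candidates:** white face with teal case at (443,291), green at (515,252). I take the white one.
- **Tray candidates:** grey slatted tray at (171,301), open bins at (145,95), (467,95) and (600,262). I take the grey tray.

I'll check these in close crops.

Run:
```python
import cv2,numpy as np
a=cv2.imread("pics/top0.png")
def crop(x,y,w,h,f): return cv2.resize(a[y:y+h,x:x+w],None,fx=f,fy=f,interpolation=cv2.INTER_CUBIC)
cv2.imwrite("pics/c_filt.png",crop(280,225,75,70,8))
cv2.imwrite("pics/c_tim.png",crop(405,230,75,95,6))
cv2.imwrite("pics/c_tray.png",crop(125,235,95,110,5))
```

```text
(no output)
```

View pics/c_filt.png

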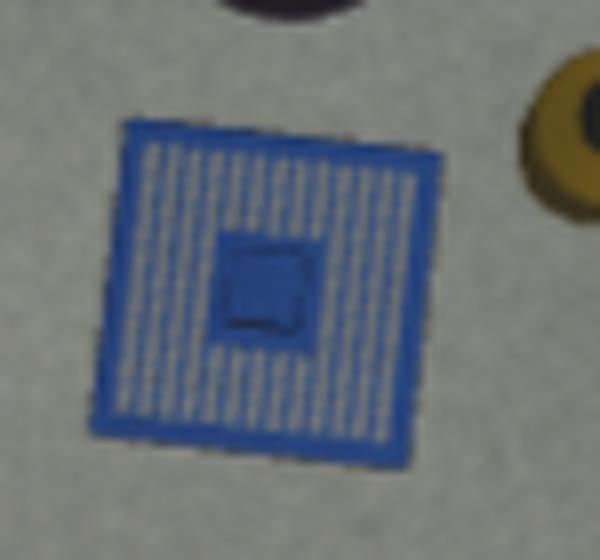

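View pics/c_tim.png

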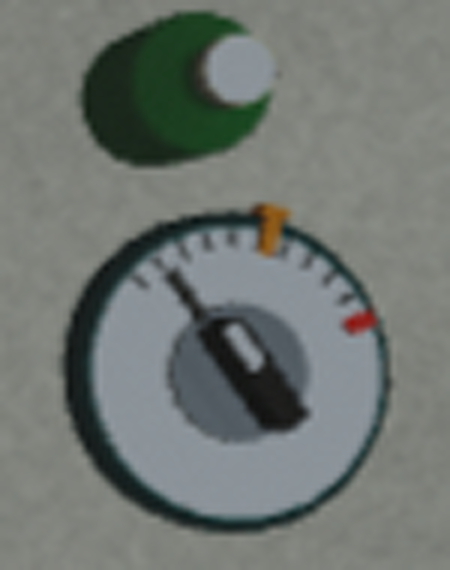

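View pics/c_tray.png

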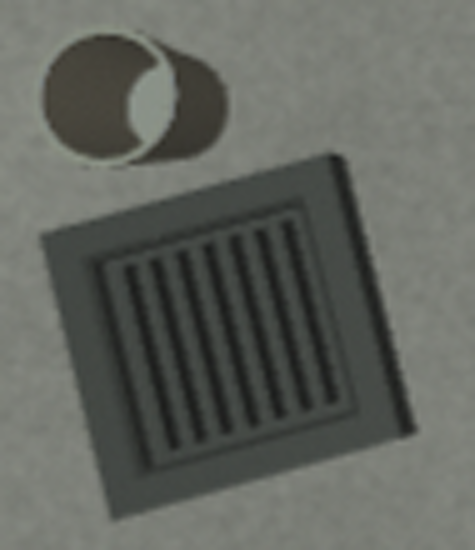

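The crops confirm the choices. Filter corners in its crop (x8) are (128,118), (443,153), (410,468), (92,435). The timer's orange inner end in its crop (x6) is about (268,252), red inner end (345,325), pointer tip (172,272). Tray rim corners in its crop (x5) are (42,235), (332,155), (400,437), (112,520).

```bash
cat > h.py <<'E'
import numpy as np,cv2
from scipy.optimize import least_squares
np.set_printoptions(precision=4,suppress=True)
CAM={}
def cam(name,d): CAM[name]=(np.array(d["K"]),np.array(d["R"]),np.array(d["t"]))
def load():
    z=np.load("cams.npz")
    for n in ("top","side"): CAM[n]=(z[n+"K"],z[n+"R"],z[n+"t"])
def un(p,f,off): return (np.array(p,float)+.5)/f-.5+np.array(off)
def w(p,z,n="top"):
    K,R,t=CAM[n]; C=-R.T@t; d=R.T@np.linalg.solve(K,[p[0],p[1],1]); return C+d*(z-C[2])/d[2]
def proj(X,n="top"):
    K,R,t=CAM[n]; c=K@(R@np.array(X)+t); return c[:2]/c[2]
def sq(P,side):
    P=np.array(P)[:,:2]; c=P.mean(0); 
    a=[np.degrees(np.arctan2(*(P[(i+1)%4]-P[i])[::-1])) for i in range(4)]
    L=[np.linalg.norm(P[(i+1)%4]-P[i]) for i in range(4)]
    return c,np.array([(x+45)%90-45 for x in a]),np.array(L)
E
python3 - <<'E'
from rig import env
from h import *
z={}
for n in ("top","side"):
    d=env.get_image(n); cam(n,d)
    for k in "KRt": z[n+k]=np.array(d[k])
np.savez("cams.npz",**z)
print("C",[-CAM[n][1].T@CAM[n][2] for n in CAM])
F=[w(un(p,8,(280,225)),.024) for p in [(128,118),(443,153),(410,468),(92,435)]]
print("filter",sq(F,.09)); 
S=w(un((262,290),8,(280,225)),.058);print("stub",S)
T=[w(un(p,5,(125,235)),.028) for p in [(42,235),(332,155),(400,437),(112,520)]]
print("tray",sq(T,.13))
T=[w(un(p,5,(125,235)),.028) for p in [(98,260),(303,198),(356,410),(150,470)]]
print("pocket mouth",sq(T,.1))
o=(405,230)
c1=w(un((238,372),6,o),.033); c2=w(un(((90+387)/2,(216+526)/2),6,o),.028); print("timer",c1,c2)
for nm,p in dict(red=(345,325),orange=(268,252),ptr=(172,272)).items():
    for c in (c1,c2):
        v=w(un(p,6,o),.03)-c; print(nm,np.degrees(np.arctan2(v[1],v[0])),np.hypot(v[0],v[1]))
q=[("canister",(317,195),.14),("tin",(367,327),.06),("cup",(146,254),.09),("bottle",(444,242),.14),("spray",(358,239),.12),("cuff",(245,331),.035),("pink",(300,328),.058)]
for n,p,zz in q: print(n,w(p,zz))
E
```

```text
C [array([ 0.5025, -0.0321,  1.0857]), array([-0.0138,  0.5287,  0.9025])]
filter (array([ 0.5482, -0.0193]), array([-5.9088, -5.6735, -5.5737, -5.7428]), array([0.0889, 0.0886, 0.0891, 0.0892]))
stub [ 0.5475 -0.0179  0.058 ]
tray (array([0.4567, 0.2962]), array([16.0002, 15.1802, 16.3214, 15.9689]), array([0.1306, 0.1277, 0.1288, 0.1285]))
pocket mouth (array([0.4575, 0.294 ]), array([17.3918, 15.7217, 16.5305, 15.9867]), array([0.0928, 0.0962, 0.0923, 0.0948]))
timer [ 0.4822 -0.3112  0.033 ] [ 0.4825 -0.3127  0.028 ]
red -66.90241870761547 0.04475361303098414
red -66.44813588297941 0.04325007508718918
orange -15.962802893393231 0.04629377502119989
orange -14.224041225986145 0.04563275856958221
ptr 32.399261691575155 0.043640916792995865
ptr 34.250947528559955 0.04424566741710721
canister [ 0.6768 -0.0273  0.14  ]
tin [ 0.4064 -0.1363  0.06  ]
cup [0.5579 0.3278 0.09  ]
bottle [ 0.5836 -0.2839  0.14  ]
spray [ 0.5901 -0.1119  0.12  ]
cuff [0.3946 0.1275 0.035 ]
pink [0.4036 0.0071 0.058 ]
```

Run:
```python
import cv2
a=cv2.imread("pics/side0.png")
def crop(x,y,w,h,f): return cv2.resize(a[y:y+h,x:x+w],None,fx=f,fy=f,interpolation=cv2.INTER_CUBIC)
cv2.imwrite("pics/s_filt.png",crop(255,175,115,110,5))
cv2.imwrite("pics/s_tray.png",crop(165,300,130,115,5))
```

```text
(no output)
```

View pics/s_filt.png

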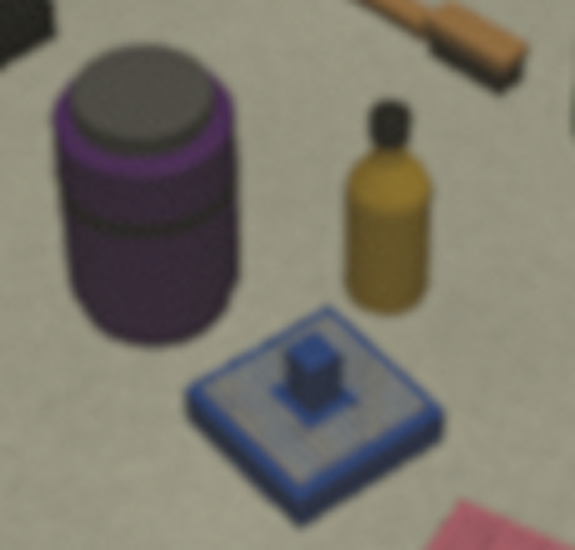

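View pics/s_tray.png

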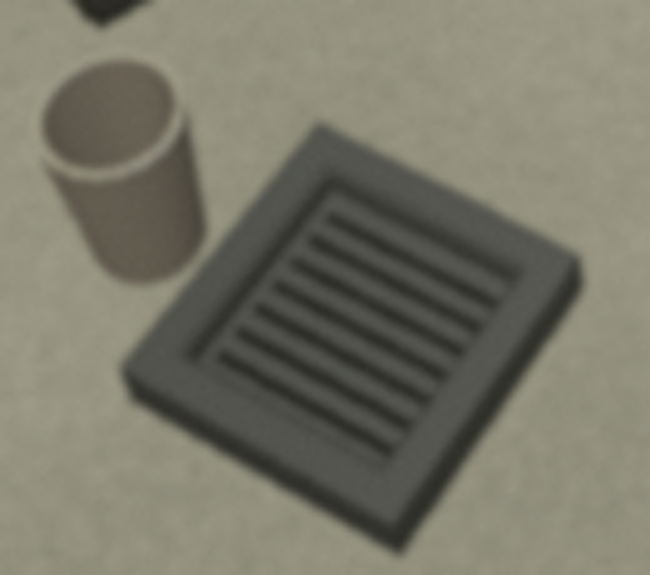

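```bash
python3 - <<'E'
from h import *
load()
F=[w(un(p,5,(255,175)),.024,"side") for p in [(328,305),(444,405),(302,492),(186,390)]]
print("filter",sq(F,.09))
print("stub",w(un((314,345),5,(255,175)),.058,"side"))
T=[w(un(p,5,(165,300)),.028,"side") for p in [(320,120),(583,260),(400,525),(120,368)]]
print("tray",sq(T,.13))
# model overlay on top + side
def over(n,pics,models,roi,f,out):
    a=cv2.imread(pics); x,y,ww,hh=roi
    a=cv2.resize(a[y:y+hh,x:x+ww],None,fx=f,fy=f,interpolation=cv2.INTER_CUBIC)
    for (c,yaw,s,z,col) in models:
        r=np.radians(yaw); P=[]
        for i,j in((-1,-1),(1,-1),(1,1),(-1,1)):
            u=np.array([c[0]+s/2*(i*np.cos(r)-j*np.sin(r)),c[1]+s/2*(i*np.sin(r)+j*np.cos(r)),z]); P.append((proj(u,n)-[x,y]+.5)*f-.5)
        cv2.polylines(a,[np.int32(np.round(P))],True,col,1)
    cv2.imwrite(out,a)
m=[((.5482,-.0193),-5.7,.09,.024,(0,0,255)),((.5482,-.0193),-5.7,.02,.058,(0,255,255))]
over("top","pics/top0.png",m,(280,225,75,70),8,"pics/o1.png"); over("side","pics/side0.png",m,(255,175,115,110),5,"pics/o2.png")
m=[((.4572,.2955),16,.13,.028,(0,0,255)),((.4572,.2955),16,.1,.028,(0,255,255)),((.4572,.2955),16,.094,.012,(0,255,0))]
over("top","pics/top0.png",m,(125,235,95,110),5,"pics/o3.png"); over("side","pics/side0.png",m,(165,300,130,115),5,"pics/o4.png")
I=[cv2.imread(f"pics/o{i}.png") for i in (1,2,3,4)]
I=[cv2.resize(i,(400,300)) for i in I]
E
python3 -c "
import cv2,numpy as np
I=[cv2.imread(f'pics/o{i}.png') for i in (3,4)]
h=575
I=[cv2.copyMakeBorder(i,0,h-i.shape[0],0,0,0) for i in I];a=np.hstack(I);print(a.shape);cv2.imwrite('pics/o34.png',cv2.resize(a,(800,int(h*800/a.shape[1]))))"
```

```text
filter (array([ 0.549 , -0.0155]), array([-4.6918, -6.0663, -2.9873, -4.9537]), array([0.0855, 0.0854, 0.0839, 0.0878]))
stub [ 0.5504 -0.0165  0.058 ]
tray (array([0.4561, 0.3005]), array([15.3235, 16.3472, 16.797 , 16.4423]), array([0.1316, 0.1266, 0.1314, 0.13  ]))
(575, 1125, 3)
```

View pics/o3.png

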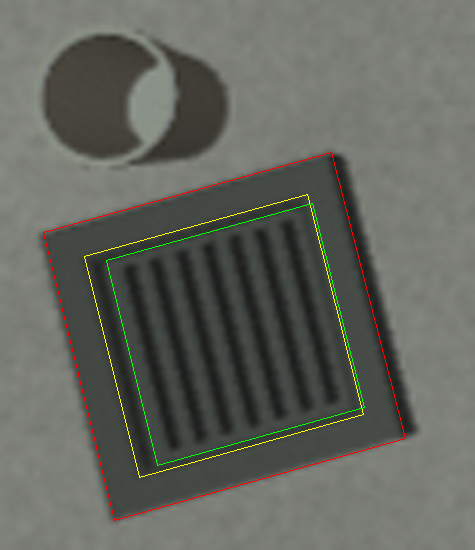

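View pics/o4.png

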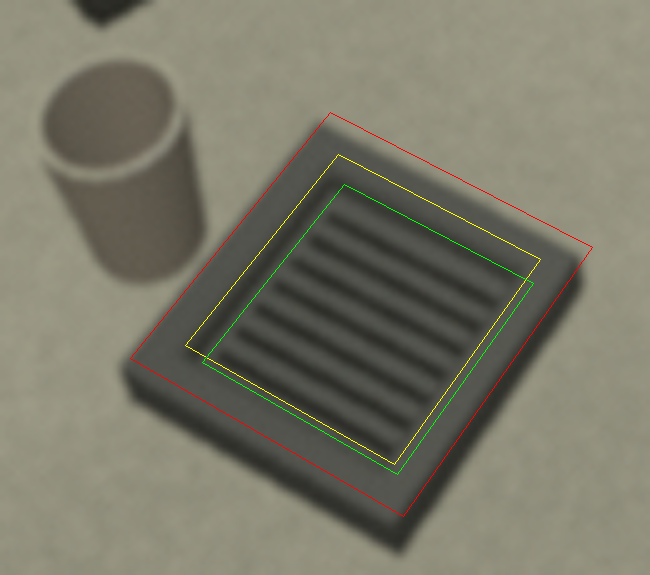

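View pics/o1.png

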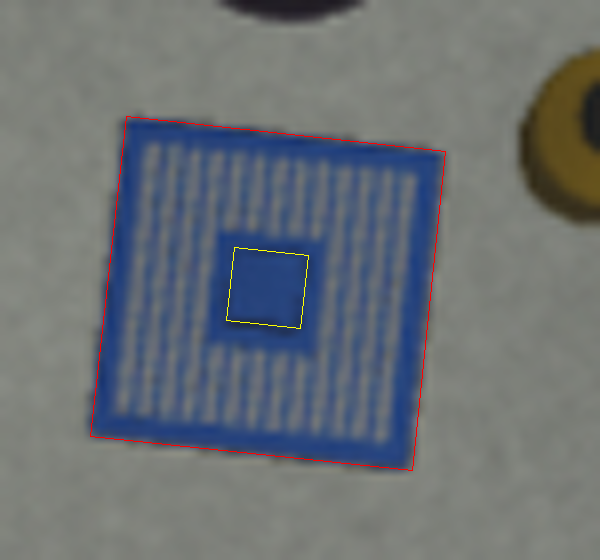

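Top and side agree on the filter-to-tray offset and differ by about 4 mm in absolute y, so I'll use the mean and correct against the gripper later. First I turn the tool to grasp yaw (84.3°).

```bash
cat >> h.py <<'E'
def rem(x,y,z,yaw):
    from rig import env
    from scipy.spatial.transform import Rotation as Ro
    s=env.observe(); R=np.array(s["tool_rot"]); p=np.array(s["position"])
    r=np.radians(yaw); Rt=np.array([[np.cos(r),np.sin(r),0],[np.sin(r),-np.cos(r),0],[0,0,-1]])
    print("t %.2f"%s["time_s"],"pos",p,"yaw %.2f"%np.degrees(np.arctan2(R[1,0],R[0,0])),"grip %.4f"%s["grip_width"],"F",np.array(s["ft_force"]),"q",np.array(s["q"]).round(1))
    print("shift units",R.T@(np.array([x,y,z])-p)/.1,"turn units",Ro.from_matrix(R.T@Rt).as_rotvec()/(np.pi/2))
    print("shift after turn",Rt.T@(np.array([x,y,z])-p)/.1)
E
python3 -m pendant '[[[0,0,0],[0,0,-0.092]],[[0,0,0],[0,0,-0.092]],[[0,0,0],[0,0,-0.092]],[[0,0,0],[0,0,-0.092]],[[0,0,0],[0,0,-0.092]],[[0,0,0],[0,0,-0.092]],[[0,0,0],[0,0,-0.092]],[[0,0,0],[0,0,-0.09]],[[0,0,0],[0,0,0]]]' 0.2 40
python3 -c "
from h import *
rem(.5485,-.0175,.20,84.3)"
```

```text
time_s: 1.32
position: [0.1724, -0.5222, 0.2151]
tool_rot: [[0.1, 0.995, -0.0], [0.995, -0.1, 0.0], [0.0, -0.0, -1.0]]
ft_force: [0.2, -0.8, -0.8]
grip_width: 0.0509
t 1.32 pos [ 0.1724 -0.5222  0.2151] yaw 84.25 grip 0.0509 F [ 0.1511 -0.7682 -0.8223] q [-84.1  21.8  74.3  -0.   83.9 -78.3]
shift units [5.3981 3.237  0.1523] turn units [-0.0001 -0.0002 -0.0005]
shift after turn [5.3955 3.2414 0.1507]
```

```bash
python3 -m pendant '[[[0.45,0.27,0],[0,0,0]],[[0.45,0.27,0],[0,0,0]],[[0.45,0.27,0],[0,0,0]],[[0.45,0.27,0],[0,0,0]],[[0.45,0.27,0],[0,0,0]],[[0.45,0.27,0],[0,0,0]],[[0.45,0.27,0],[0,0,0]],[[0.45,0.27,0],[0,0,0]],[[0.45,0.27,0],[0,0,0]],[[0.45,0.27,0],[0,0,0]],[[0.45,0.27,0],[0,0,0]],[[0.45,0.27,0.15],[0,0,0]],[[0,0,0],[0,0,0]],[[0,0,0],[0,0,0]]]'
python3 - <<'E'
from h import *
from rig import env
load()
rem(.5485,-.0175,.11,84.3)
a=env.get_image("side")["image"][:,:,::-1]; b=env.get_image("top")["image"][:,:,::-1]
cv2.imwrite("pics/side1.png",cv2.resize(a[120:320,220:420],None,fx=3,fy=3)); cv2.imwrite("pics/top1.png",b)
E
```

```text
time_s: 3.08
position: [0.548, -0.0171, 0.2002]
tool_rot: [[0.1, 0.995, -0.0], [0.995, -0.1, -0.0], [-0.0, -0.0, -1.0]]
ft_force: [-0.5, 0.3, 0.8]
grip_width: 0.0515
t 3.08 pos [ 0.548  -0.0171  0.2002] yaw 84.24 grip 0.0515 F [-0.4544  0.2707  0.8462] q [-14.2  22.3  76.1  -0.   81.6  -8.4]
shift units [-0.0031  0.0058  0.9016] turn units [-0.0003  0.0001 -0.0007]
shift after turn [-0.0033  0.0054  0.9016]
```

View pics/side1.png

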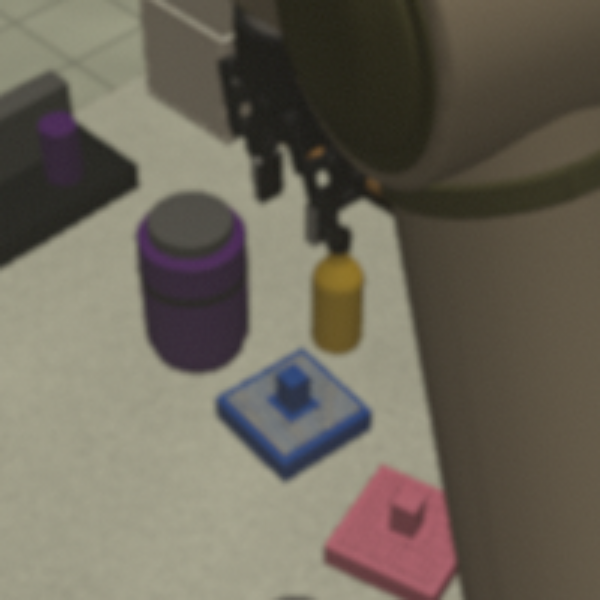

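View pics/top1.png

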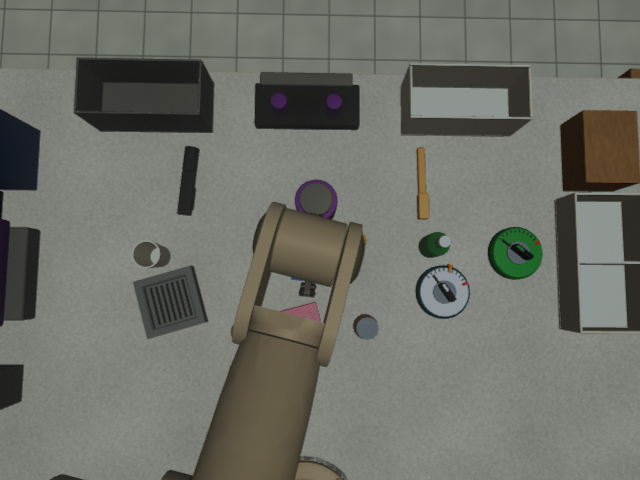

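```bash
python3 -m pendant '[[[0,0.005,0.2],[0,0,0]],[[0,0,0.3],[0,0,0]],[[0,0,0.3],[0,0,0]],[[0,0,0.1],[0,0,0]],[[0,0,0],[0,0,0]]]'
python3 - <<'E'
from h import *
from rig import env
load()
rem(.5485,-.0175,.047,84.3)
s=env.observe(); p=np.array(s["position"]);R=np.array(s["tool_rot"])
a=env.get_image("side")["image"][:,:,::-1].copy()
f=6;x,y,W,H=270,175,100,95
c=cv2.resize(a[y:y+H,x:x+W],None,fx=f,fy=f,interpolation=cv2.INTER_CUBIC)
for q,col in ((p,(0,0,255)),(p+R@[0,.0257,.012],(0,255,0)),(p+R@[0,-.0257,.012],(0,255,0))):
    u=(proj(q,"side")-[x,y]+.5)*f; cv2.circle(c,tuple(np.int32(u)),3,col,-1)
cv2.imwrite("pics/side2.png",c)
E
```

```text
time_s: 3.8
position: [0.5487, -0.0176, 0.1106]
tool_rot: [[0.1, 0.995, 0.0], [0.995, -0.1, -0.0], [-0.0, 0.0, -1.0]]
ft_force: [-0.4, -0.3, 0.3]
grip_width: 0.0513
t 3.80 pos [ 0.5487 -0.0176  0.1106] yaw 84.26 grip 0.0513 F [-0.4074 -0.3046  0.3476] q [-14.2  27.3  83.9  -0.   68.8  -8.4]
shift units [ 0.0007 -0.0022  0.6363] turn units [ 0.0001  0.     -0.0005]
shift after turn [ 0.0006 -0.0021  0.6363]
```

View pics/side2.png

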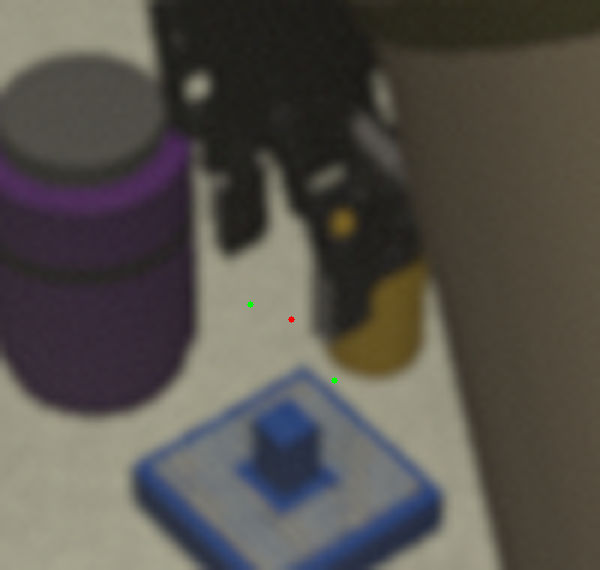

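The fingertips appear higher than the nominal projection: crop (240,250) and (325,340), against the green predictions at (250,304) and (335,380). I'll go down in steps and look.

```bash
python3 -m pendant '[[[0,0,0.2],[0,0,0]],[[0,0,0.2],[0,0,0]],[[0,0,0.1],[0,0,0]],[[0,0,0],[0,0,0]]]'
cat > look.py <<'E'
import sys
from h import *
from rig import env
load()
n,x,y,W,H,f,out=sys.argv[1],*map(int,sys.argv[2:7]),sys.argv[7]
s=env.observe(); p=np.array(s["position"]);R=np.array(s["tool_rot"])
a=env.get_image(n)["image"][:,:,::-1].copy()
c=cv2.resize(a[y:y+H,x:x+W],None,fx=f,fy=f,interpolation=cv2.INTER_CUBIC)
g=s["grip_width"]/2
if len(sys.argv)>8:
  for q,col in ((p,(0,0,255)),(p+R@[0,g,.012],(0,255,0)),(p+R@[0,-g,.012],(0,255,0))):
    u=(proj(q,n)-[x,y]+.5)*f; cv2.circle(c,tuple(np.int32(u)),3,col,-1)
cv2.imwrite("pics/"+out,c)
E
python3 look.py side 270 175 100 95 6 side3.png 1; python3 look.py top 270 220 80 80 7 top3.png 1
python3 -c "
from h import *
rem(.5485,-.0175,.047,84.3)"
```

```text
time_s: 4.35
position: [0.5489, -0.0171, 0.0606]
tool_rot: [[0.099, 0.995, 0.0], [0.995, -0.099, -0.0], [-0.0, 0.0, -1.0]]
ft_force: [-1.0, 0.0, -0.2]
grip_width: 0.0509
t 4.45 pos [ 0.5492 -0.0172  0.0612] yaw 84.32 grip 0.0510 F [0.3067 0.3708 0.7992] q [-14.1  30.9  87.3  -0.   61.8  -8.5]
shift units [-0.0041 -0.0071  0.1416] turn units [0.001  0.0002 0.0003]
shift after turn [-0.0041 -0.0069  0.1417]
```

View pics/side3.png

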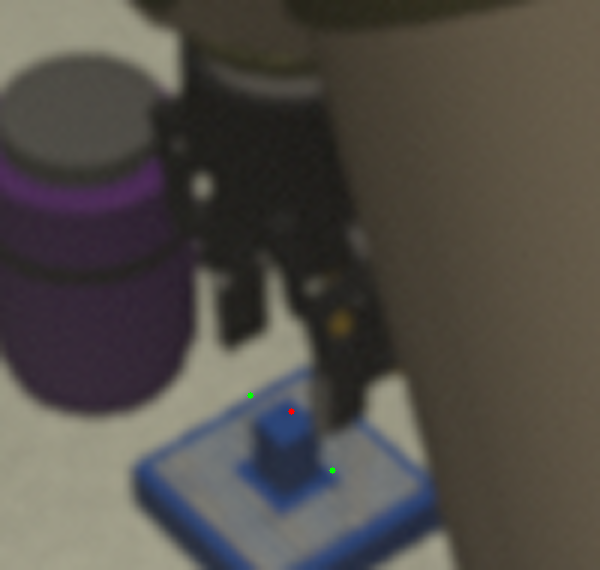

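View pics/top3.png

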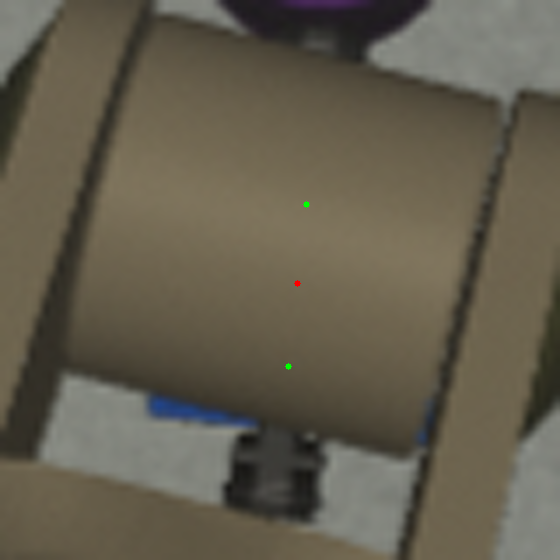

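Run:
```python
from h import *
load()
K,R,t=CAM["side"];C=-R.T@t
for nm,p in dict(left=(247,338),right=(347,421)).items():
    u=un(p,6,(270,175))
    for z in (.03,.045,.06,.075): print(nm,z,w(u,z,"side"))
print(w(un((275,480),7,(270,220)),.10),w(un((275,480),7,(270,220)),.15))
```

```text
left 0.03 [ 0.6111 -0.0527  0.03  ]
left 0.045 [ 0.6004 -0.0427  0.045 ]
left 0.06 [ 0.5896 -0.0327  0.06  ]
left 0.075 [ 0.5789 -0.0228  0.075 ]
right 0.03 [ 0.5495 -0.049   0.03  ]
right 0.045 [ 0.5398 -0.0391  0.045 ]
right 0.06 [ 0.5301 -0.0292  0.06  ]
right 0.075 [ 0.5205 -0.0192  0.075 ]
[ 0.4891 -0.0119  0.1   ] [ 0.4898 -0.0129  0.15  ]
```

```bash
python3 -m pendant '[[[0,0,0.07],[0,0,0]],[[0,0,0.07],[0,0,0]],[[0,0,0],[0,0,0]],[[0,0,0],[0,0,0]]]'
python3 look.py side 270 175 100 95 6 side4.png
```

```text
time_s: 4.95
position: [0.5487, -0.017, 0.0463]
tool_rot: [[0.099, 0.995, 0.0], [0.995, -0.099, -0.0], [-0.0, 0.0, -1.0]]
ft_force: [0.1, -1.2, -0.4]
grip_width: 0.0516
```

View pics/side4.png

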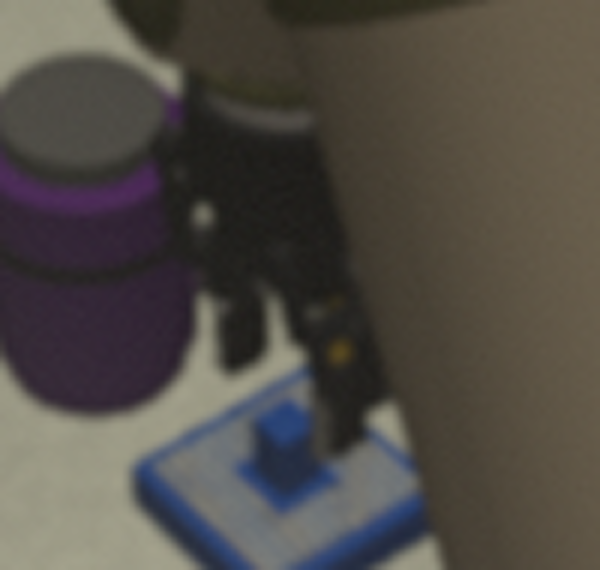

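Here the tips still look higher than nominal. Closing gently is a harmless test.

```bash
python3 -m pendant '[[[0,0,0],[0,0,0]],[[0,0,0],[0,0,0]],[[0,0,0],[0,0,0]],[[0,0,0],[0,0,0]],[[0,0,0],[0,0,0]]]' -1 20
python3 look.py side 270 175 100 95 6 side5.png
```

```text
time_s: 5.62
position: [0.5487, -0.017, 0.0462]
tool_rot: [[0.099, 0.995, 0.0], [0.995, -0.099, -0.0], [0.0, 0.0, -1.0]]
ft_force: [-0.5, -0.8, 0.1]
grip_width: 0.0
```

View pics/side5.png

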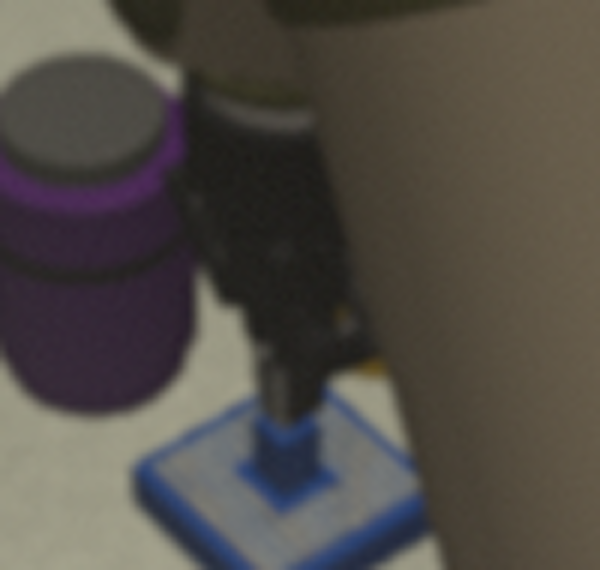

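The gripper shut fully (width 0) with no force, and its tip rests at crop (290,422), right over the stub top. So the real tip is about 30 mm higher than the reported TCP implies. I'll touch the stub top lightly to calibrate the height.

```bash
python3 -m pendant '[[[0,0,0.01],[0,0,0]],[[0,0,0.01],[0,0,0]],[[0,0,0],[0,0,0]]]'
```

```text
time_s: 6.05
position: [0.5486, -0.017, 0.0441]
tool_rot: [[0.099, 0.995, -0.0], [0.995, -0.099, 0.0], [0.0, -0.0, -1.0]]
ft_force: [-0.3, -0.1, 0.3]
grip_width: -0.0
```

```bash
for i in 1; do
python3 -m pendant '[[[0,0,0.01],[0,0,0]],[[0,0,0.01],[0,0,0]],[[0,0,0],[0,0,0]]]'; done
```

```text
time_s: 6.42
position: [0.5486, -0.017, 0.0421]
tool_rot: [[0.099, 0.995, -0.0], [0.995, -0.099, 0.0], [0.0, -0.0, -1.0]]
ft_force: [0.2, 0.6, 0.7]
grip_width: -0.0003
```

```bash
python3 -m pendant '[[[0,0,0.01],[0,0,0]],[[0,0,0.01],[0,0,0]],[[0,0,0],[0,0,0]]]'
python3 look.py side 270 175 100 95 6 side6.png
```

```text
time_s: 6.8
position: [0.5488, -0.017, 0.0419]
tool_rot: [[0.099, 0.995, 0.001], [0.995, -0.099, -0.0], [-0.0, 0.001, -1.0]]
ft_force: [-4.2, 0.6, 16.6]
grip_width: -0.0
```

View pics/side6.png

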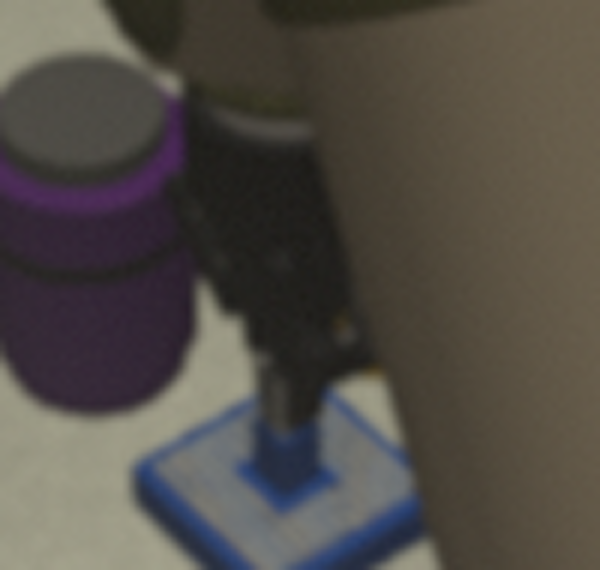

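Contact (16 N) came at reported z = 0.042, with the stub top at 0.058. The shut fingertip is therefore at reported z + 16 mm, a constant 35 mm tool offset. I'll back off, open and go down to reported 0.012.

```bash
python3 -m pendant '[[[0,0,-0.07],[0,0,0]],[[0,0,0],[0,0,0]],[[0,0,0],[0,0,0]],[[0,0,0],[0,0,0]],[[0,0,0],[0,0,0]]]' 0.2 
python3 -m pendant '[[[0,0,0.1],[0,0,0]],[[0,0,0.1],[0,0,0]],[[0,0,0.08],[0,0,0]],[[0,0,0.07],[0,0,0]],[[0,0,0],[0,0,0]]]'
python3 look.py side 270 175 100 95 6 side7.png
```

```text
time_s: 7.48
position: [0.5486, -0.017, 0.047]
tool_rot: [[0.099, 0.995, -0.0], [0.995, -0.099, 0.0], [0.0, -0.0, -1.0]]
ft_force: [0.7, -0.2, 0.6]
grip_width: 0.051
time_s: 8.1
position: [0.5484, -0.0169, 0.0116]
tool_rot: [[0.099, 0.995, -0.001], [0.995, -0.099, 0.0], [0.0, -0.001, -1.0]]
ft_force: [-0.3, -0.4, 0.5]
grip_width: 0.0512
```

View pics/side7.png

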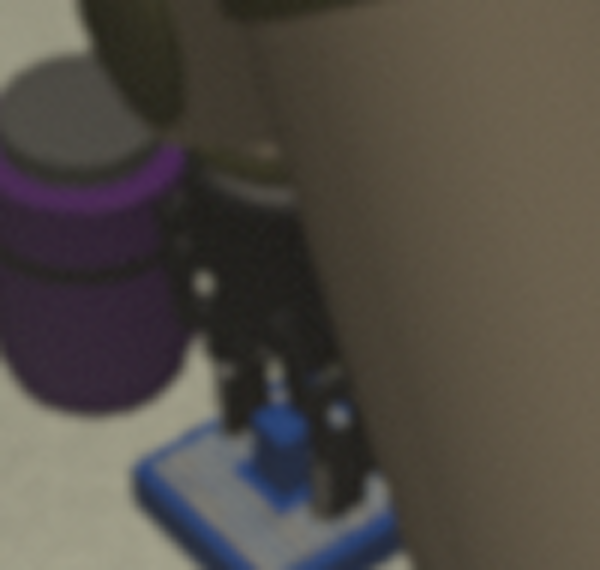

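The fingers straddle the stub, with tips at crop (235,430) and (335,515) just above the pleats. Closing now.

```bash
python3 -m pendant '[[[0,0,0],[0,0,0]],[[0,0,0],[0,0,0]],[[0,0,0],[0,0,0]],[[0,0,0],[0,0,0]],[[0,0,0],[0,0,0]]]' -1 50
python3 -m pendant '[[[0,0,-0.03],[0,0,0]],[[0,0,-0.1],[0,0,0]],[[0,0,-0.2],[0,0,0]],[[0,0,-0.3],[0,0,0]],[[0,0,-0.3],[0,0,0]],[[0,0,-0.1],[0,0,0]],[[0,0,0],[0,0,0]]]'
python3 look.py side 230 135 140 140 4 side8.png
python3 -c "
from h import *
rem(.457,.298,.115,106)"
```

```text
time_s: 8.78
position: [0.5491, -0.0171, 0.0127]
tool_rot: [[0.099, 0.995, 0.001], [0.995, -0.099, -0.0], [-0.0, 0.001, -1.0]]
ft_force: [0.6, 0.0, 6.4]
grip_width: 0.0189
time_s: 9.65
position: [0.5486, -0.017, 0.1152]
tool_rot: [[0.099, 0.995, 0.0], [0.995, -0.099, -0.0], [-0.0, 0.0, -1.0]]
ft_force: [0.2, 0.7, -1.7]
grip_width: 0.0192
t 9.70 pos [ 0.5482 -0.0169  0.1145] yaw 84.32 grip 0.0194 F [-0.9009 -0.0708 -2.4724] q [-14.1  27.1  83.6  -0.   69.4  -8.5]
shift units [ 3.0434 -1.2193 -0.0033] turn units [-0.0008 -0.0003 -0.2408]
shift after turn [ 3.2785 -0.009  -0.0055]
```

View pics/side8.png

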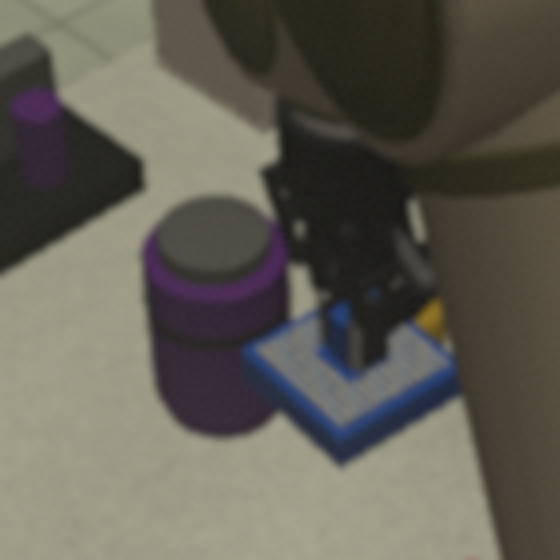

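Gripped at 19 mm and lifted, with the filter level in the picture. Next I turn 21.7° and travel to above the tray.

```bash
python3 -m pendant '[[[0,0,0],[0,0,-0.05]],[[0,0,0],[0,0,-0.07]],[[0,0,0],[0,0,-0.07]],[[0,0,0],[0,0,-0.05]],[[0.15,0,0],[0,0,0]],[[0.3,0,0],[0,0,0]],[[0.4,0,0],[0,0,0]],[[0.4,0,0],[0,0,0]],[[0.4,0,0],[0,0,0]],[[0.4,0,0],[0,0,0]],[[0.4,0,0],[0,0,0]],[[0.4,0,0],[0,0,0]],[[0.28,0,0],[0,0,0]],[[0.15,0,0],[0,0,0]],[[0,0,0],[0,0,0]],[[0,0,0],[0,0,0]]]'
python3 look.py side 140 210 170 190 3 side9.png
python3 look.py top 115 210 130 150 4 top9.png
python3 -c "
from h import *
rem(.457,.298,.05,106)"
```

```text
time_s: 11.7
position: [0.4588, 0.2977, 0.1151]
tool_rot: [[-0.273, 0.962, -0.0], [0.962, 0.273, -0.0], [-0.0, -0.0, -1.0]]
ft_force: [0.3, 0.4, -1.1]
grip_width: 0.0192
t 11.80 pos [0.459  0.2976 0.1152] yaw 105.84 grip 0.0188 F [ 0.24   -0.9649 -1.949 ] q [20.6 26.9 83.9 -0.  69.3  4.7]
shift units [ 0.0097 -0.0181  0.6518] turn units [-0.0001  0.0001 -0.0018]
shift after turn [ 0.0097 -0.0182  0.6518]
```

View pics/side9.png

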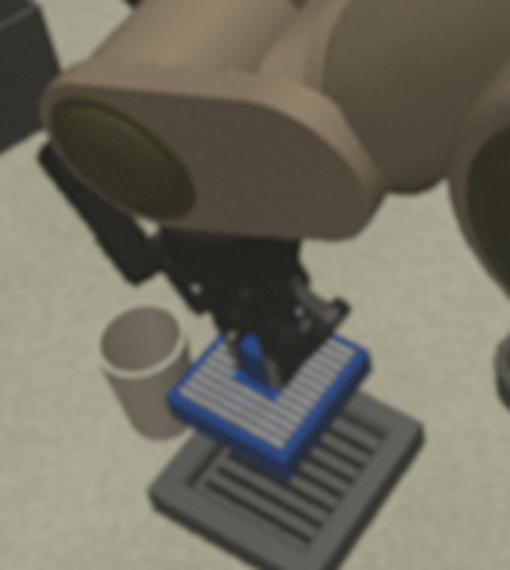

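View pics/top9.png

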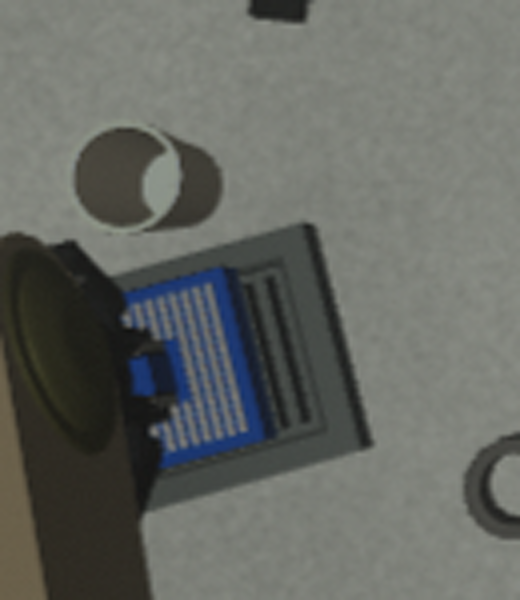

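```bash
python3 -m pendant '[[[0.005,-0.018,0.1],[0,0,0]],[[0.005,0,0.2],[0,0,0]],[[0,0,0.2],[0,0,0]],[[0,0,0.15],[0,0,0]],[[0,0,0],[0,0,0]],[[0,0,0],[0,0,0]]]'
python3 look.py side 165 280 130 115 6 side10.png
python3 look.py top 125 235 95 110 5 top10.png
python3 -c "
from h import *
rem(.457,.298,.0247,106)"
```

```text
time_s: 12.55
position: [0.4571, 0.299, 0.0507]
tool_rot: [[-0.274, 0.962, 0.001], [0.962, 0.274, 0.0], [0.0, 0.001, -1.0]]
ft_force: [-0.1, -0.0, -1.3]
grip_width: 0.0188
t 12.65 pos [0.4571 0.299  0.0509] yaw 105.92 grip 0.0193 F [-0.1771  0.4734 -1.9822] q [20.8 31.4 88.4 -0.  60.1  4.8]
shift units [-0.0095 -0.0039  0.2623] turn units [ 0.0009 -0.0001 -0.0009]
shift after turn [-0.0094 -0.0035  0.2623]
```

View pics/side10.png

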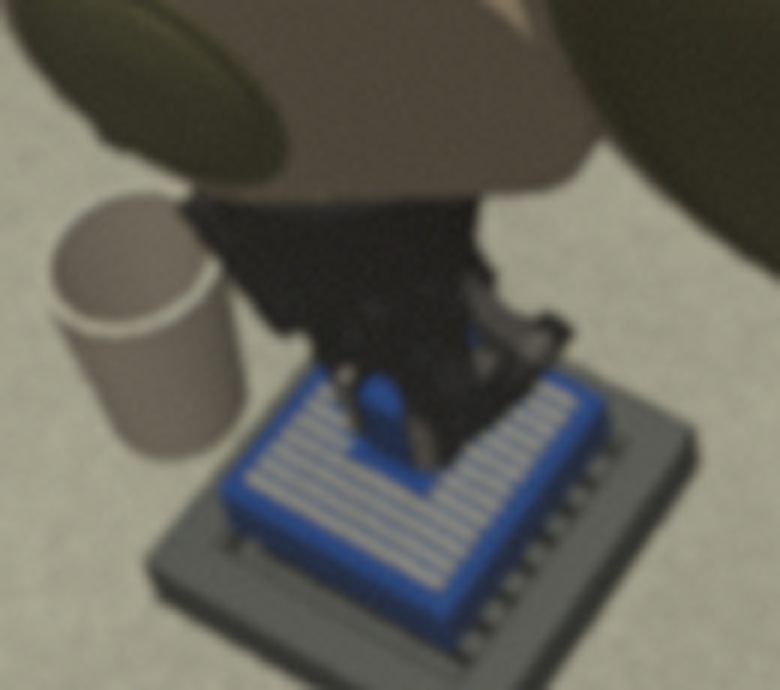

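View pics/top10.png

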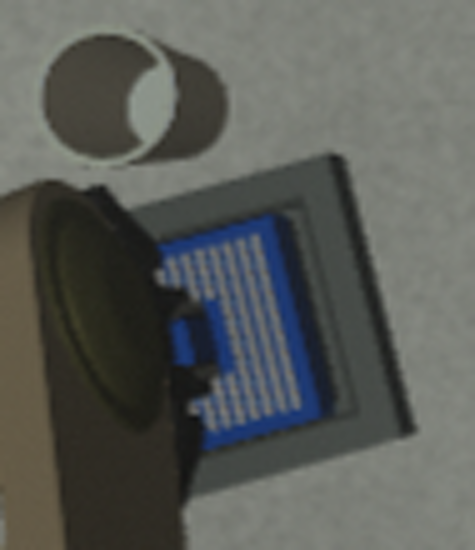

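Run:
```python
from h import *
load()
z=.0622
a=w(un((280,214),5,(125,235)),z);b=w(un((327,415),5,(125,235)),z)
d=(b-a)[:2];L=np.hypot(*d);d/=L;n=np.array([-d[1],d[0]])
m=(a+b)[:2]/2
print("top L",L,"yaw",np.degrees(np.arctan2(d[1],d[0]))%90,[m+s*n*.045 for s in(1,-1)])
l,r,f=[w(un(p,6,(165,280)),z,"side") for p in((224,488),(606,410),(437,620))]
print("side ctr",(l+r)/2, np.linalg.norm(f-l),np.linalg.norm(f-r),[np.degrees(np.arctan2(*(f-q)[:2][::-1]))%90 for q in (l,r)])
```

```text
top L 0.08782608054491949 yaw 14.909590063512923 [array([0.4791, 0.2079]), array([0.4559, 0.2949])]
side ctr [0.4529 0.302  0.0622] 0.08529621856025485 0.08628982141075373 [np.float64(13.834562001854692), np.float64(13.16784754549164)]
```

Run:
```python
from h import *
load()
def over(n,pic,models,roi,f,out):
    a=cv2.imread(pic); x,y=roi
    for (c,yaw,s,z,col) in models:
        r=np.radians(yaw); P=[]
        for i,j in((-1,-1),(1,-1),(1,1),(-1,1)):
            u=np.array([c[0]+s/2*(i*np.cos(r)-j*np.sin(r)),c[1]+s/2*(i*np.sin(r)+j*np.cos(r)),z]); P.append((proj(u,n)-[x,y]+.5)*f-.5)
        cv2.polylines(a,[np.int32(np.round(P))],True,col,1)
    cv2.imwrite(out,a)
over("top","pics/top10.png",[((.4559,.2949),14.9,.09,.0622,(0,255,255)),((.4559,.2949),15.9,.09,.0622,(0,0,255)),((.4570,.2960),16,.13,.028,(0,255,0))],(125,235),5,"pics/o10.png")
over("side","pics/side10.png",[((.4540,.3015),14.9,.09,.0622,(0,255,255)),((.4540,.3015),15.9,.09,.0622,(0,0,255)),((.4561,.3005),16,.13,.028,(0,255,0))],(165,280),6,"pics/o11.png")
```

```text
(no output)
```

View pics/o10.png

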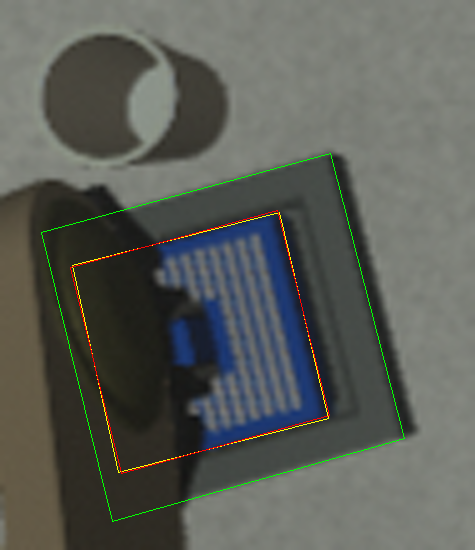

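View pics/o11.png

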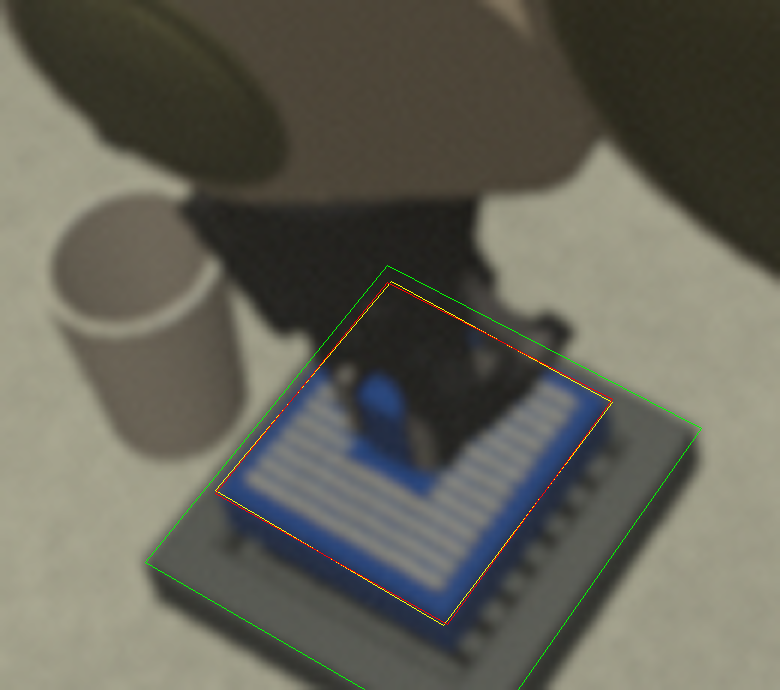

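Overlay at yaw 15.9° fits in both views, and the tray needs about +1.5 mm in x. Lowering gently.

```bash
python3 -m pendant '[[[-0.004,0.0145,0],[0,0,0]],[[0,0,0.06],[0,0,0]],[[0,0,0.05],[0,0,0]],[[0,0,0.03],[0,0,0]],[[0,0,0],[0,0,0]]]'
python3 -m pendant '[[[0,0,0.03],[0,0,0]],[[0,0,0.03],[0,0,0]],[[0,0,0],[0,0,0]]]'
```

```text
time_s: 13.28
position: [0.4581, 0.2988, 0.0359]
tool_rot: [[-0.274, 0.962, -0.001], [0.962, 0.274, -0.0], [-0.0, -0.001, -1.0]]
ft_force: [0.1, -0.2, -0.8]
grip_width: 0.0192
time_s: 13.65
position: [0.4581, 0.2988, 0.03]
tool_rot: [[-0.274, 0.962, -0.0], [0.962, 0.274, -0.0], [-0.0, -0.0, -1.0]]
ft_force: [0.7, -0.1, -1.5]
grip_width: 0.0189
```

Inside the pocket with no side load. Going down the rest of the way.

```bash
python3 -m pendant '[[[0,0,0.02],[0,0,0]],[[0,0,0.02],[0,0,0]],[[0,0,0],[0,0,0]]]'
python3 -m pendant '[[[0,0,0.01],[0,0,0]],[[0,0,0.01],[0,0,0]],[[0,0,0],[0,0,0]]]'
python3 look.py side 165 280 130 115 6 side12.png
```

```text
time_s: 14.02
position: [0.4581, 0.2989, 0.026]
tool_rot: [[-0.274, 0.962, -0.0], [0.962, 0.274, -0.0], [-0.0, -0.0, -1.0]]
ft_force: [0.3, -0.3, -0.7]
grip_width: 0.0194
time_s: 14.4
position: [0.4582, 0.2989, 0.0247]
tool_rot: [[-0.274, 0.962, 0.0], [0.962, 0.274, 0.0], [-0.0, 0.0, -1.0]]
ft_force: [-1.7, -0.7, 5.0]
grip_width: 0.0192
```

View pics/side12.png

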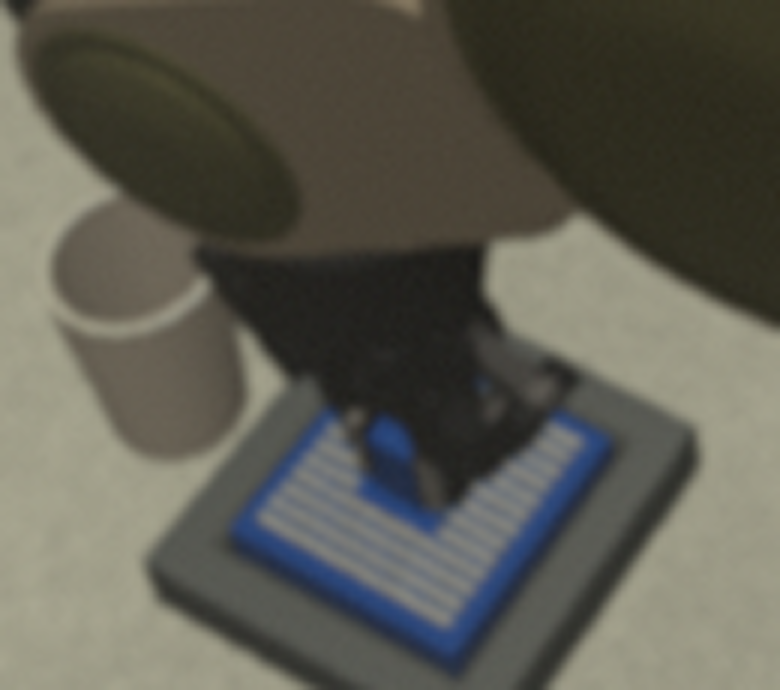

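The contact height of 0.0247 matches fully home, and in the side crop only 8 mm of blue shows above the rim all round. Releasing and rising.

```bash
python3 -m pendant '[[[0,0,0],[0,0,0]],[[0,0,0],[0,0,0]],[[0,0,0],[0,0,0]],[[0,0,0],[0,0,0]]]' 0.2
python3 -m pendant '[[[0,0,-0.1],[0,0,0]],[[0,0,-0.2],[0,0,0]],[[0,0,-0.4],[0,0,0]],[[0,0,-0.4],[0,0,0]],[[0,0,-0.4],[0,0,0]],[[0,0,-0.1],[0,0,0]],[[0,0,0],[0,0,0]]]'
python3 look.py side 165 280 130 115 6 side13.png
python3 look.py top 405 230 75 95 6 top13.png
```

```text
time_s: 14.95
position: [0.4582, 0.2989, 0.0241]
tool_rot: [[-0.274, 0.962, -0.0], [0.962, 0.274, -0.0], [-0.0, -0.0, -1.0]]
ft_force: [0.2, -0.1, 0.6]
grip_width: 0.0513
time_s: 15.82
position: [0.4581, 0.2989, 0.1845]
tool_rot: [[-0.274, 0.962, 0.001], [0.962, 0.274, 0.0], [0.0, 0.001, -1.0]]
ft_force: [0.2, 0.6, 0.4]
grip_width: 0.0513
```

View pics/side13.png

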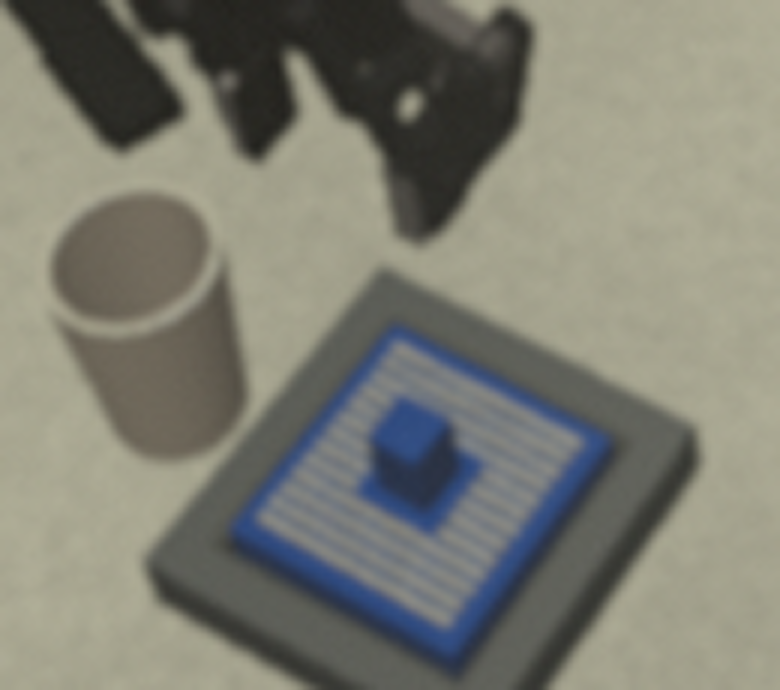

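View pics/top13.png

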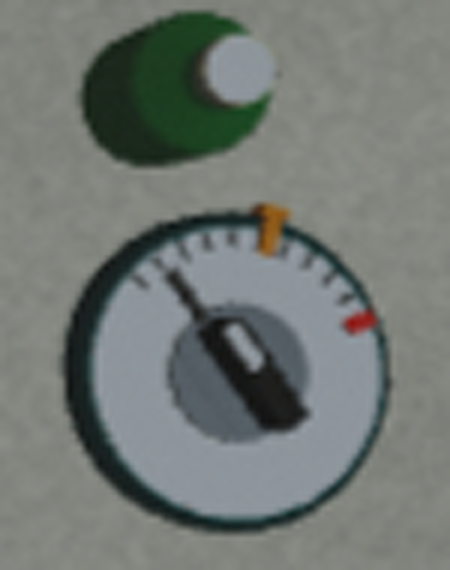

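The filter lies flat in the tray. Next, a closer look at the timer in both views.

```bash
python3 look.py top 412 260 62 62 9 top14.png; python3 look.py side 380 175 80 70 8 side14.png
```

```text
(no output)
```

View pics/top14.png

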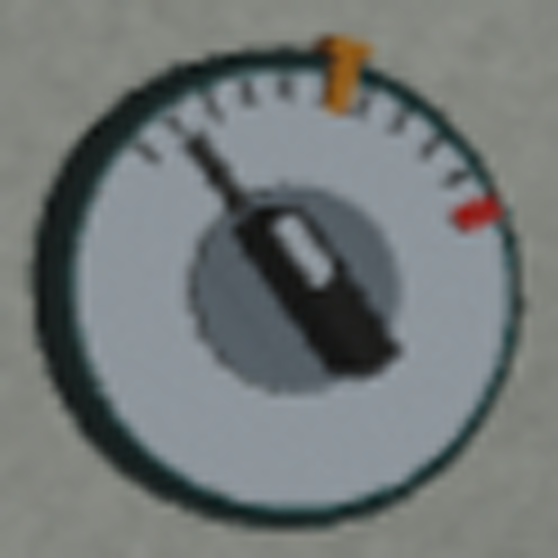

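View pics/side14.png

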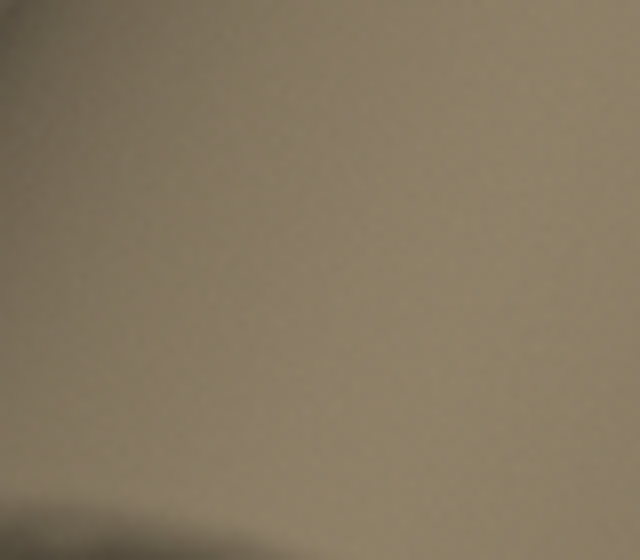

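Run:
```python
from h import *
load()
a=cv2.imread("pics/side0.png"); cv2.imwrite("pics/side_t0.png",cv2.resize(a[180:235,380:445],None,fx=10,fy=10,interpolation=cv2.INTER_CUBIC))
o=(412,260)
c1=w(un((295,289),9,o),.033);c2=w(un(((74+521)/2,(50+514)/2),9,o),.028);print(c1,c2)
P={k:w(un(p,9,o),.03) for k,p in dict(ptr=(190,141),orange=(338,110),red=(455,218)).items()}
ends=[w(un(p,9,o),.065) for p in ((262,212),(375,365))]; 
r=least_squares(lambda v:[np.hypot(*(P[k][:2]-v))-.045 for k in P],c1[:2]);print("circ",r.x,r.fun)
for c in (c1,c2,np.r_[r.x,0]):
  print({k:round(float(np.degrees(np.arctan2(P[k][1]-c[1],P[k][0]-c[0]))),1) for k in P})
d=ends[0]-ends[1];print("bar",(ends[0]+ends[1])/2,np.degrees(np.arctan2(d[1],d[0])),np.linalg.norm(d))
```

```text
[ 0.482  -0.3114  0.033 ] [ 0.4837 -0.3134  0.028 ]
circ [ 0.482  -0.3118] [-0.0007  0.0009 -0.0007]
{'ptr': 34.4, 'orange': -15.4, 'red': -66.7}
{'ptr': 37.7, 'orange': -13.5, 'red': -67.7}
{'ptr': 34.8, 'orange': -14.9, 'red': -66.4}
bar [ 0.4828 -0.3086  0.065 ] 36.311250928147906 0.045043079915862184
```

View pics/side_t0.png

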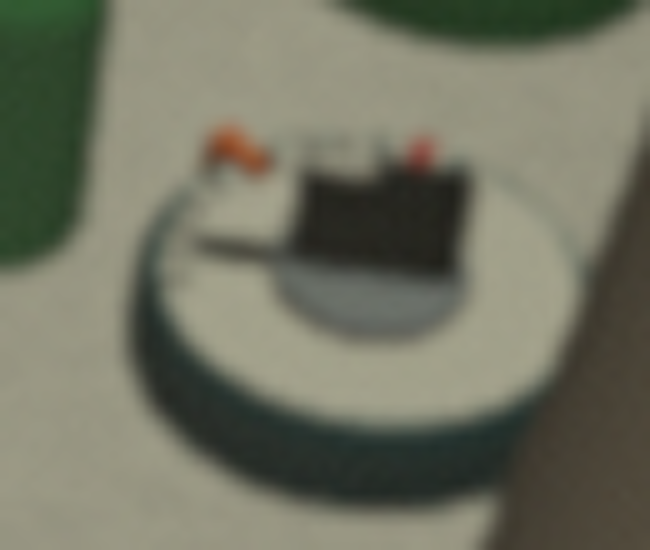

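Run:
```python
from h import *
load()
for c in ((.482,-.3115),(.482,-.3095),(.4825,-.3075)):
    th=np.linspace(0,2*np.pi,100)
    for r,z in((.026,.033),(.06,.028)):
        Q=np.array([(proj((c[0]+r*np.cos(t),c[1]+r*np.sin(t),z),"side")-[380,180]+.5)*10 for t in th])
        print(c,r,"cols",Q[:,0].min().round(),Q[:,0].max().round(),"rows",Q[:,1].min().round(),Q[:,1].max().round())
```

```text
(0.482, -0.3115) 0.026 cols 281.0 485.0 rows 189.0 326.0
(0.482, -0.3115) 0.06 cols 146.0 616.0 rows 118.0 434.0
(0.482, -0.3095) 0.026 cols 276.0 480.0 rows 192.0 329.0
(0.482, -0.3095) 0.06 cols 141.0 611.0 rows 121.0 438.0
(0.4825, -0.3075) 0.026 cols 269.0 474.0 rows 195.0 332.0
(0.4825, -0.3075) 0.06 cols 135.0 605.0 rows 124.0 441.0
```

```bash
python3 -m pendant '[[[0,0,0],[0,0,0.099]],[[0,0,0],[0,0,0.099]],[[0,0,0],[0,0,0.099]],[[0,0,0],[0,0,0.099]],[[0,0,0],[0,0,0.099]],[[0,0,0],[0,0,0.099]],[[0,0,0],[0,0,0.099]],[[0,0,0],[0,0,0.098]],[[0,0,0],[0,0,0]]]' 0
python3 -c "
from h import *
rem(.4823,-.3100,.18,34.8)"
python3 -m pendant '[[[-0.2,0.3,0],[0,0,0]],[[-0.28,0.44,0],[0,0,0]],[[-0.28,0.44,0],[0,0,0]],[[-0.28,0.44,0],[0,0,0]],[[-0.28,0.44,0],[0,0,0]],[[-0.28,0.44,0],[0,0,0]],[[-0.28,0.44,0],[0,0,0]],[[-0.28,0.44,0],[0,0,0]],[[-0.28,0.44,0],[0,0,0]],[[-0.28,0.44,0],[0,0,0]],[[-0.28,0.44,0],[0,0,0]],[[-0.28,0.44,0],[0,0,0]],[[0,0,0],[0,0,0]],[[0,0,0],[0,0,0]]]'
python3 -c "
from h import *
rem(.4823,-.3100,.08,34.8)"
```

```text
time_s: 17.15
position: [0.458, 0.2988, 0.1834]
tool_rot: [[0.821, 0.571, -0.001], [0.571, -0.821, -0.001], [-0.002, -0.0, -1.0]]
ft_force: [-0.9, -0.1, -0.7]
grip_width: 0.0429
t 17.15 pos [0.458  0.2988 0.1834] yaw 34.81 grip 0.0429 F [-0.931  -0.0891 -0.6815] q [20.7 23.  78.  -0.  79.2 75.9]
shift units [-3.2755  5.1372  0.0375] turn units [-0.0002  0.001   0.0001]
shift after turn [-3.2746  5.1378  0.0345]
time_s: 18.9
position: [0.4813, -0.3099, 0.1837]
tool_rot: [[0.821, 0.571, -0.001], [0.571, -0.821, 0.001], [-0.0, -0.001, -1.0]]
ft_force: [-0.7, 0.5, -0.3]
grip_width: 0.0427
t 18.90 pos [ 0.4813 -0.3099  0.1837] yaw 34.85 grip 0.0427 F [-0.7089  0.497  -0.2558] q [-44.6  25.4  73.8   0.   80.9  10.5]
shift units [0.0075 0.0079 1.0371] turn units [-0.0008  0.      0.0005]
shift after turn [0.0075 0.0065 1.0371]
```

```bash
python3 -m pendant '[[[0.008,0.007,0.2],[0,0,0]],[[0,0,0.4],[0,0,0]],[[0,0,0.4],[0,0,0]],[[0,0,0.2],[0,0,0]],[[0,0,0],[0,0,0]]]'
python3 look.py top 412 250 62 62 9 top15.png; python3 look.py side 370 150 90 85 7 side15.png
```

```text
time_s: 19.52
position: [0.4823, -0.3088, 0.0633]
tool_rot: [[0.82, 0.572, -0.002], [0.572, -0.82, 0.002], [-0.0, -0.003, -1.0]]
ft_force: [1.2, -0.7, 0.4]
grip_width: 0.0423
```

View pics/top15.png

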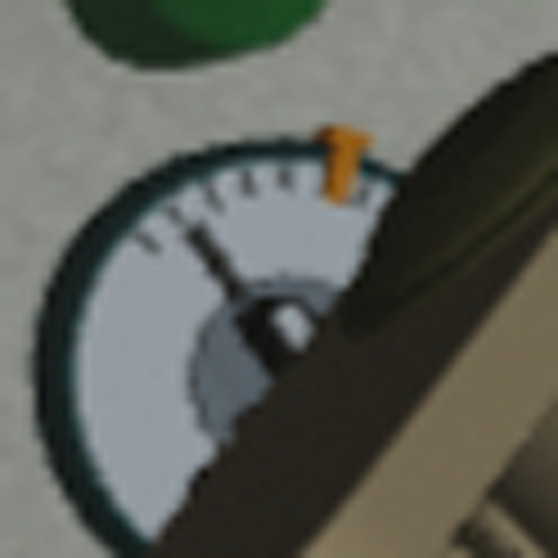

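View pics/side15.png

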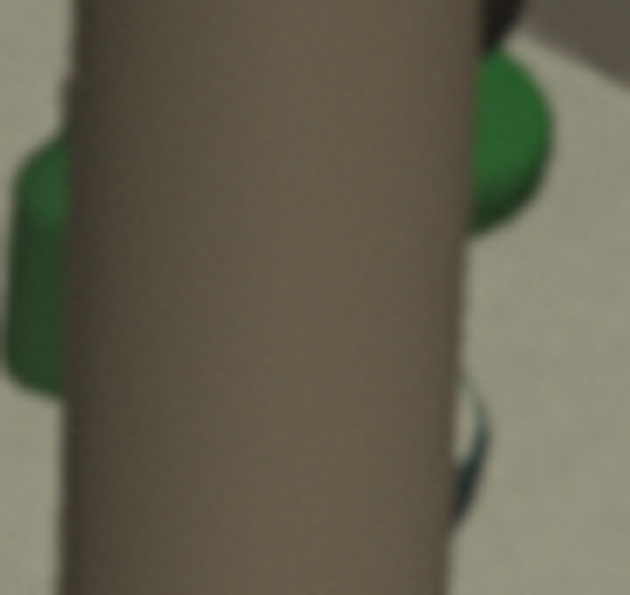

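```bash
python3 -m pendant '[[[0,0,0.1],[0,0,0]],[[0,0,0.12],[0,0,0]],[[0,0,0.1],[0,0,0]],[[0,0,0.07],[0,0,0]],[[0,0,0],[0,0,0]],[[0,0,0],[0,0,0]]]'
python3 -c "
from h import *
rem(.4823,-.3100,.021,34.8)"
```

```text
time_s: 20.38
position: [0.4827, -0.3107, 0.0255]
tool_rot: [[0.822, 0.57, 0.0], [0.57, -0.822, -0.0], [0.0, 0.001, -1.0]]
ft_force: [-0.1, -0.3, -0.0]
grip_width: 0.0425
t 20.38 pos [ 0.4827 -0.3107  0.0255] yaw 34.74 grip 0.0425 F [-0.0912 -0.3477 -0.0377] q [-44.6  35.6  85.1   0.   59.3  10.7]
shift units [ 0.0004 -0.008   0.0446] turn units [ 0.0003 -0.0001 -0.0007]
shift after turn [ 0.0004 -0.0079  0.0446]
```

```bash
python3 -m pendant '[[[0,-0.005,0.045],[0,0,0]],[[0,0,0],[0,0,0]]]'
python3 -m pendant '[[[0,0,0],[0,0,0]],[[0,0,0],[0,0,0]],[[0,0,0],[0,0,0]],[[0,0,0],[0,0,0]],[[0,0,0],[0,0,0]]]' -1 40
python3 - <<'E'
from h import *
from rig import env
rem(.4823,-.3100,.021,34.8)
print(env.observe()["wrist_torque"])
E
python3 look.py top 412 250 62 62 9 top16.png
```

```text
time_s: 20.62
position: [0.4821, -0.3099, 0.0205]
tool_rot: [[0.822, 0.57, -0.0], [0.57, -0.822, 0.0], [-0.0, -0.001, -1.0]]
ft_force: [0.4, 0.2, 0.4]
grip_width: 0.0426
time_s: 21.25
position: [0.4827, -0.3107, 0.021]
tool_rot: [[0.822, 0.57, 0.001], [0.57, -0.822, -0.001], [0.0, 0.002, -1.0]]
ft_force: [3.0, -3.7, -0.1]
grip_width: 0.0109
t 21.25 pos [ 0.4827 -0.3107  0.021 ] yaw 34.73 grip 0.0109 F [ 3.0085 -3.735  -0.1035] q [-44.6  35.9  85.4  -0.   58.6  10.7]
shift units [ 0.0005 -0.0081 -0.0001] turn units [ 0.0011 -0.0002 -0.0008]
shift after turn [ 0.0005 -0.0081 -0.0001]
[-0.5466 -0.403  -0.0541]
```

View pics/top16.png

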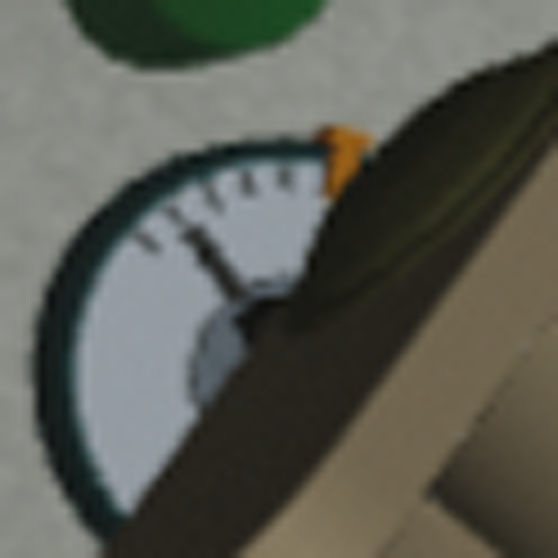

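Gripped on the bar (10.9 mm). A small centring shift, then winding clockwise.

```bash
python3 -m pendant '[[[0,0.01,0],[0,0,0.03]],[[0,0,0],[0,0,0.08]],[[0,0,0],[0,0,0.09]],[[0,0,0],[0,0,0.09]],[[0,0,0],[0,0,0.04]],[[0,0,0],[0,0,0]]]'
python3 - <<'E'
from h import *
from rig import env
rem(.4825,-.3104,.021,-77)
print(env.observe()["wrist_torque"])
E
python3 look.py top 412 250 62 62 9 top17.png
```

```text
time_s: 22.05
position: [0.4826, -0.3102, 0.0209]
tool_rot: [[0.996, 0.088, -0.001], [0.088, -0.996, 0.001], [-0.001, -0.001, -1.0]]
ft_force: [-0.2, 3.4, 4.9]
grip_width: 0.0111
t 22.05 pos [ 0.4826 -0.3102  0.0209] yaw 5.08 grip 0.0111 F [-0.2141  3.3542  4.9125] q [-44.6  36.   85.3   0.   58.8  40.3]
shift units [-0.0009  0.0024 -0.0006] turn units [-0.0005  0.0009  0.912 ]
shift after turn [ 0.0023  0.0012 -0.0006]
[0.578  0.0755 0.0101]
```

View pics/top17.png

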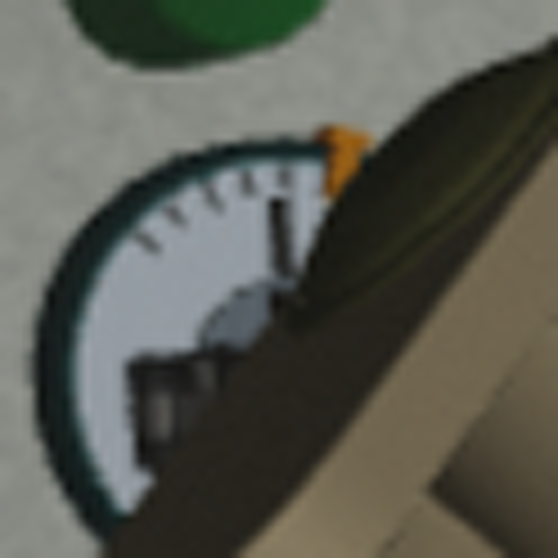

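The pointer followed (tip at crop (278,200), tool yaw 5°) with forces under 6 N. Continuing past the red mark.

```bash
python3 -m pendant '[[[0,0,0],[0,0,0.06]],[[0,0,0],[0,0,0.1]],[[0,0,0],[0,0,0.1]],[[0,0,0],[0,0,0.1]],[[0,0,0],[0,0,0.1]],[[0,0,0],[0,0,0.1]],[[0,0,0],[0,0,0.1]],[[0,0,0],[0,0,0.1]],[[0,0,0],[0,0,0.09]],[[0,0,0],[0,0,0.06]],[[0,0,0],[0,0,0]]]'
python3 - <<'E'
from h import *
from rig import env
rem(.4825,-.3104,.021,-77)
print(env.observe()["wrist_torque"])
E
python3 look.py top 412 250 62 75 8 top18.png;python3 look.py side 370 150 90 85 7 side18.png
```

```text
time_s: 23.48
position: [0.4836, -0.3089, 0.021]
tool_rot: [[0.228, -0.974, 0.001], [-0.974, -0.228, 0.003], [-0.003, -0.002, -1.0]]
ft_force: [5.6, 10.1, 5.6]
grip_width: 0.0112
t 23.48 pos [ 0.4836 -0.3089  0.021 ] yaw -76.82 grip 0.0112 F [ 5.5952 10.0941  5.6429] q [-44.5  36.   85.3   0.2  58.8 122.2]
shift units [ 0.0117  0.0136 -0.0004] turn units [-0.0012  0.0017  0.002 ]
shift after turn [ 0.0118  0.0136 -0.0004]
[ 1.389  -0.9901 -0.0751]
```

View pics/top18.png

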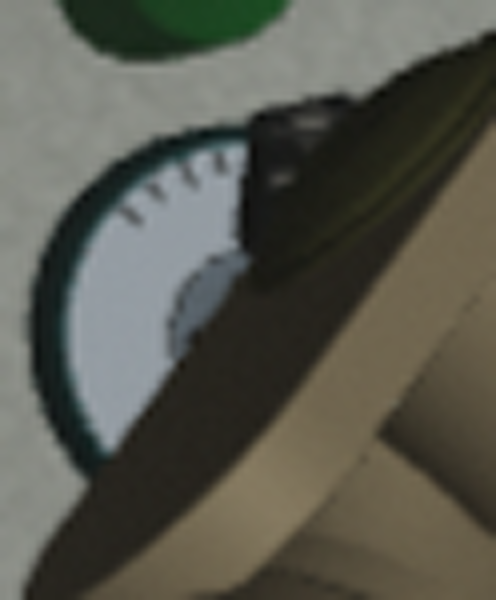

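View pics/side18.png

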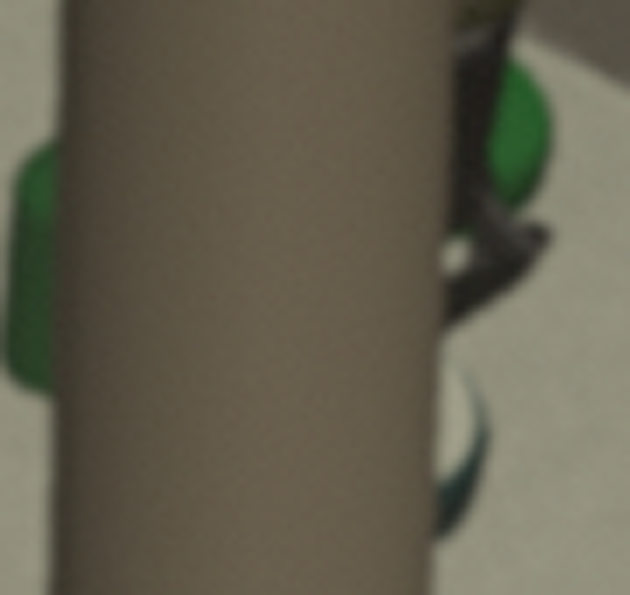

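Tool yaw is -77°, about 10° past red. I'll wind 4° further for margin (the stop is another 6° on), recentring, then check the forces.

```bash
python3 -m pendant '[[[-0.008,-0.008,0],[0,0,0]],[[0,0,0],[0,0,0.025]],[[0,0,0],[0,0,0.02]],[[0,0,0],[0,0,0]],[[0,0,0],[0,0,0]]]'
python3 - <<'E'
from h import *
from rig import env
rem(.4836,-.3089,.021,-15.2)
print(env.observe()["wrist_torque"])
E
```

```text
time_s: 24.2
position: [0.4837, -0.3089, 0.021]
tool_rot: [[0.16, -0.987, 0.0], [-0.987, -0.16, 0.002], [-0.002, -0.001, -1.0]]
ft_force: [2.7, 4.8, 4.5]
grip_width: 0.0114
t 24.20 pos [ 0.4837 -0.3089  0.021 ] yaw -80.82 grip 0.0114 F [2.6855 4.7908 4.4726] q [-44.4  36.   85.3   0.1  58.8 126.3]
shift units [ 0.      0.0009 -0.0005] turn units [-0.001   0.0006 -0.7291]
shift after turn [-0.0008  0.0004 -0.0005]
[ 0.7528 -0.5202 -0.0643]
```

```bash
python3 -m pendant '[[[-0.005,-0.005,0],[0,0,-0.04]],[[0,0,0],[0,0,-0.09]],[[0,0,0],[0,0,-0.1]],[[0,0,0],[0,0,-0.1]],[[0,0,0],[0,0,-0.1]],[[0,0,0],[0,0,-0.1]],[[0,0,0],[0,0,-0.1]],[[0,0,0],[0,0,-0.06]],[[0,0,0],[0,0,-0.035]],[[0,0,0],[0,0,0]],[[0,0,0],[0,0,0]]]'
python3 - <<'E'
from h import *
from rig import env
rem(.4836,-.3089,.021,-15.2)
print(env.observe()["wrist_torque"])
E
python3 look.py top 412 250 62 75 8 top19.png
```

```text
time_s: 25.58
position: [0.4827, -0.3096, 0.0209]
tool_rot: [[0.963, -0.268, -0.002], [-0.268, -0.963, -0.0], [-0.002, 0.001, -1.0]]
ft_force: [-6.0, -2.2, 5.6]
grip_width: 0.0112
t 25.57 pos [ 0.4827 -0.3096  0.0209] yaw -15.56 grip 0.0112 F [-6.0452 -2.1633  5.628 ] q [-44.5  36.   85.3  -0.1  58.8  61.2]
shift units [ 0.0063 -0.0093 -0.0006] turn units [ 0.0004  0.0014 -0.004 ]
shift after turn [ 0.0063 -0.0093 -0.0005]
[-0.3105  0.8249  0.0409]
```

View pics/top19.png

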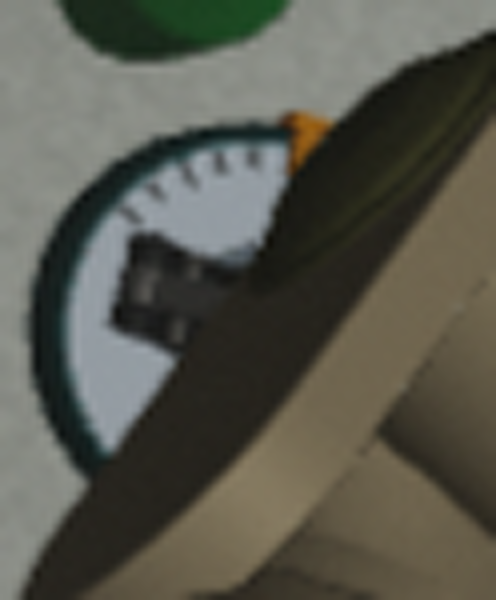

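```bash
python3 -m pendant '[[[0,0,0],[0,0,0]],[[0,0,0],[0,0,0]],[[0,0,0],[0,0,0]],[[0,0,0],[0,0,0]]]' 0
python3 -m pendant '[[[0,0,-0.1],[0,0,0]],[[0,0,-0.2],[0,0,0]],[[0,0,-0.35],[0,0,0]],[[0,0,-0.4],[0,0,0]],[[0,0,-0.3],[0,0,0]],[[-0.2,-0.36,0],[0,0,0]],[[-0.25,-0.45,0],[0,0,0]],[[-0.25,-0.45,0],[0,0,0]],[[-0.25,-0.45,0],[0,0,0]],[[-0.2,-0.36,0],[0,0,0]],[[0,0,0],[0,0,0]]]'
python3 - <<'E'
from h import *
rem(.483,-.3094,.15,-15.2)
E
python3 look.py top 412 260 62 62 9 top20.png
```

```text
time_s: 26.12
position: [0.4839, -0.3093, 0.0206]
tool_rot: [[0.963, -0.27, -0.0], [-0.27, -0.963, 0.0], [-0.0, -0.0, -1.0]]
ft_force: [0.5, -0.0, 0.3]
grip_width: 0.0428
time_s: 27.5
position: [0.4283, -0.0769, 0.1566]
tool_rot: [[0.964, -0.267, 0.001], [-0.267, -0.964, -0.0], [0.001, -0.0, -1.0]]
ft_force: [1.4, -0.4, 0.0]
grip_width: 0.0428
t 27.50 pos [ 0.4283 -0.0769  0.1566] yaw -15.49 grip 0.0428 F [ 1.3623 -0.3767  0.0321] q [-25.9  13.8  97.2   0.   69.   79.6]
shift units [1.1478 2.0946 0.0665] turn units [-0.0001 -0.0004 -0.0032]
shift after turn [1.1374 2.1002 0.066 ]
```

View pics/top20.png

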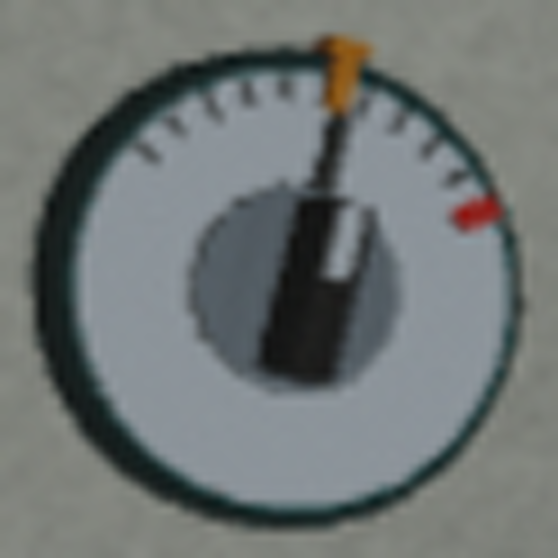

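The pointer meets the orange marker: tip at crop (337,115), marker inner end (338,108). A tighter crop measures the residual angle.

Run:
```python
from h import *
from rig import env
load()
b=np.mean([env.get_image("top")["image"].astype(float) for _ in range(4)],0)
x,y=437,260
roi=b[260:290,437:463]
cv2.imwrite("pics/z20.png",cv2.resize(roi[:,:,::-1].astype(np.uint8),None,fx=20,fy=20,interpolation=cv2.INTER_CUBIC))
hs=roi
R,G,B=roi[...,0],roi[...,1],roi[...,2]
orange=np.clip(R-B-40,0,None); 
for r in range(30):
    o=orange[r]; d=np.clip(120-roi[r].mean(-1),0,None)*(o==0)
    print(r+y, "or %.2f (%.0f)"%((o*(np.arange(26)+x)).sum()/max(o.sum(),1e-6),o.sum()), "dk", np.round(roi[r].mean(-1)[6:20]).astype(int))
```

```text
260 or 0.00 (0) dk [128 128 131 130 129 132 130 132 133 131 128 128 128 128]
261 or 0.00 (0) dk [131 130 132 132 132 132 128 131 133 130 130 131 131 129]
262 or 0.00 (0) dk [135 134 135 135 134 132 131 130 130 129 131 133 133 131]
263 or 0.00 (0) dk [133 132 135 134 127 121 123 125 126 127 131 132 132 132]
264 or 449.36 (107) dk [121 121 124 116  82  60  84 100 113 119 131 136 134 132]
265 or 450.22 (290) dk [ 60  69  86  72  44  53  81  85  84  93 118 134 132 129]
266 or 450.28 (199) dk [ 31  31  31  30  30  38  64  85  81  86 119 129 128 127]
267 or 449.92 (182) dk [ 52  56  62  60  51  50  76  85  78  66  99 121 124 125]
268 or 449.85 (176) dk [ 93 106 128 129 107  58  77  86  77  37  35  62 100 120]
269 or 449.44 (164) dk [ 82 110 147 146 124  69  86  91  97  72  53  51  40  62]
270 or 449.11 (153) dk [ 95 114 147 146 119  64  85  98 114 103 106 115  75  44]
271 or 449.01 (120) dk [140 131 147 139 110  80  82 101 108  86 131 147 134  86]
272 or 449.00 (14) dk [146 146 147 147 141 108  60  85  98 103 147 147 135  98]
273 or 0.00 (0) dk [147 146 147 147 133  82  38  73 119 131 146 
[... 546 characters left out ...]
 147]
281 or 0.00 (0) dk [ 90  89  83  77  61  64 107 136 142 147 147 148 148 147]
282 or 0.00 (0) dk [ 90  79  38  27  23  27  46  84 124 140 140 147 147 147]
283 or 462.00 (4) dk [ 89  71  22  22  22  24  70 130 137  98 100 147 147 147]
284 or 0.00 (0) dk [ 84  56  22  22  23  27  87 148 137  93  83 144 147 148]
285 or 0.00 (0) dk [ 83  51  22  22  23  39  98 147 134  87  72 126 147 148]
286 or 0.00 (0) dk [ 77  26  22  22  23  55 113 147 123  58  76 111 143 147]
287 or 0.00 (0) dk [ 72  22  22  22  25  70 130 145 118  55  77  98 126 147]
288 or 0.00 (0) dk [ 56  23  21  23  29  88 147 136  93  56  91  90 110 144]
289 or 0.00 (0) dk [ 52  21  22  23  40  97 147 134  87  61  91  90 100 128]
```

View pics/z20.png

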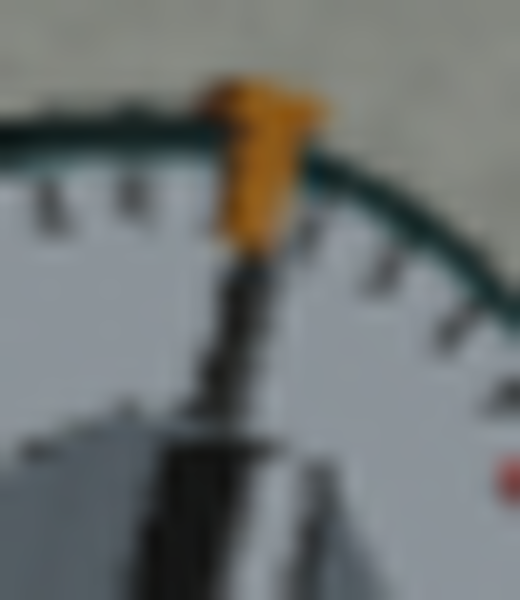

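The pointer centreline extrapolates to column about 449.8, against a marker centre of about 449.6, so it is within about 1°. Last check is the whole scene.

```bash
python3 look.py top 0 0 640 480 1 topF.png; python3 look.py side 0 0 640 480 1 sideF.png
python3 - <<'E'
import cv2,numpy as np
a=cv2.imread("pics/top0.png").astype(int);b=cv2.imread("pics/topF.png").astype(int)
d=(abs(a-b).max(2)>30).astype(np.uint8)
n,l,s,c=cv2.connectedComponentsWithStats(d)
for i in range(1,n):
    if s[i,4]>25: print(s[i],c[i].round())
E
```

```text
[ 291  239   45   45 1438] [313. 261.]
[432 272  21  20 156] [444. 283.]
[ 143  278   52   50 1661] [168. 302.]
[  251   288   260   192 16116] [345. 400.]
[440 292  17  11  93] [448. 298.]
[ 156  443  106   37 2162] [203. 467.]
[623 461  17  19 223] [632. 470.]
[291 470   8   9  39] [295. 473.]
```

View pics/topF.png

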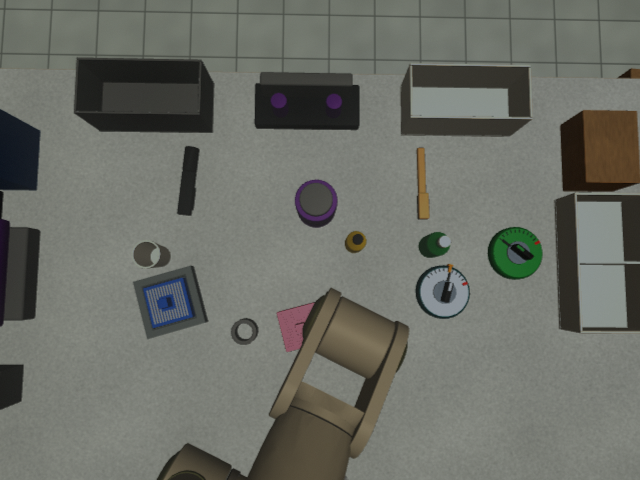

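View pics/sideF.png

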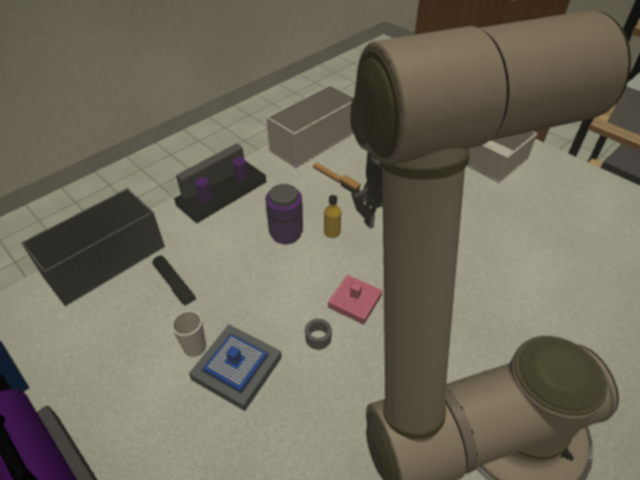

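Besides the arm, only the filter (now in the tray at (168,302)) and the timer's knob have changed. The bystanders in view stand where they were.

```bash
python3 -c "
from rig import env
s=env.observe();print(s['time_s'],s['ft_force'])
print(env.close_job())"
```

```text
27.85 [-0.28053687  0.05258703  1.17635881]
the job is handed in; nothing more can be done
None
```

The filter is seated in the tray and released. The timer was then wound past the red mark and turned back to the orange marker. I handed the job in at 27.9 s.

- **Filter:** I gripped the blue filter by its stub, lowered it into the pocket until light contact, let go and backed off. Contact came exactly at the height expected for fully home, and the pictures show it flat.
- **Timer:** I wound the knob to about 14° past red, then turned it back. The last close-up shows the pointer within about 1° of the marker. The arm hid the pointer while it was past the red mark, so that part rests on the tool angle, which agreed with the pointer to about 0.5° at the end.
- **Bystanders:** Comparing the first and last top views, only the filter, the knob and the arm changed. The tin was hidden by the arm in the last views, but the arm did not work near it.
- **Disagreements:**
  - The reported tool height did not match the described fingertip length: the tips sat about 35 mm higher. My first pinch closed on nothing above the stub; I found the offset with a roughly 17 N touch on the stub top and corrected for it.
  - The two cameras differed by about 4 mm in y. I used the mean and corrected from views of the held filter and from the forces.
- **Forces:** The most I saw was about 17 N at that touch and about 13 N (about 12 N of it sideways) while winding.

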